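Clear the workshop bench: hang the spanners, pack the sanding blocks

ROBOT

A 7-joint arm with a two-finger parallel gripper is mounted at the origin on the work surface. World frame = base frame: x ahead of the robot, y to its left, z up, the work surface at z = 0. Lengths are in m, angles in rad, forces in N, time in s.
With the tool pointing down it reaches from about 0.4 to 0.875 m from the base axis. Payload 19.3 kg.
Tool frame: the origin (TCP) lies on the centre line of the jaws, within the pads' length; the fingertips stand 14 mm ahead of it and the grasp point (between the pads) lies 5 mm behind it (manip.tip_reach is the distance from the TCP to the fingertips, in m); z points along the fingers, y is the line along which they close (so a half turn about z gives the same grasp; the last joint's range is limited). The gripper opens to 85 mm and grips with 20 to 120 N. Pads are 22 mm wide; open, the fingers measure 114 mm over their backs; the gripper's body (76 mm by 85 mm) begins 54 mm behind the grasp point. The pads swing forward as they close: fully open they stand 13 mm farther back than shut.
Start: joints at [1.046, 0.521, -0.036, 1.599, 0.021, 1.021, -0.113], TCP at [0.275, -0.561, 0.209] pointing down, gripper open.
Joint ranges: [-2.91, 2.91], [-0.3, 2.13], [-1.5, 1.42], [0.17, 2.43], [-1.26, 4.41], [0.16, 1.93], [-2.52, 2.52]. Speed limits (rad/s): [1.89, 1.89, 2.39, 2.39, 3.01, 3.01, 3.01].

INTERFACE

Orientations are given as a unit quaternion [x, y, z, w].
In Python, from rig import manip gives the robot as it stands. The module is installed in compiled form; this text tells all that it offers.
- The arm moves only by the tool apply_moves, never from a script. Its arguments are lists of equal length, an entry for each row: "delta_rot": the turn, a rotation vector about the world's x, y, z in degrees, a list of three; "delta_pos": the shift along the world's x, y, z in mm, a list of three; "grip": the closure, from 0 (fully open) to 1 (shut). In form: {"delta_rot": [[ax, ay, az], ...], "delta_pos": [[tx, ty, tz], ...], "grip": [grip, ...]}. A call has 1 to 12 rows; each row shifts and turns the commanded pose from where the row before left it; what a row does not reach is not made up. A row lasts 1/8 s, in which the tool goes at most 62.5 mm and 10.7 degrees, less where a joint would pass 70% of its speed; a pose out of reach is approached as far as the arm can. A call is refused whole if a number of a shift passes 62.5 or a number of a turn 10.7, either way. A call with a gripper value outside its range is refused whole. The fingers move at their own pace and stop on an object; "squeeze" is the grip in N (left out, the last holds). Time passes only in rows, so rows that do not move let the fingers close. It gives the time, the measured TCP pose, the force, the opening and the grip force at its end, in the units of the state.
- manip.sense(): the state, without advancing time (a new reading comes with each control period).
- manip.get_image(name): name is "side" or "top" or "wrist"; returns a dict with "img" (400x640x3 uint8, red, green, blue), "z_map" (400x640 float32, m along the optical axis (not along the pixel's ray), 0 where there is no reading), "K" (3x3 intrinsics, pixels), "dist" ([k1, k2, p1, p2, k3] as OpenCV has them; the pictures are not rectified), "extrinsics" (4x4, takes a point from camera to world coordinates). Camera axes: x right, y up, looking along -z (the intrinsics and any distortion apply to the point x, -y, -z); pixel columns grow to the right and rows downward; lengths in m; the calibration is good to about 2 mm. A picture is of the moment at which its call begins.
- manip.job_done(): hands the job in; it is judged then, once.
The state is a dict: "time_s": time; "joint_pos": joint angles; "qd": joint speeds; "joint_efforts": joint torques, N m; "ee_pos": TCP position; "tool_rot": TCP orientation; "force": force on the tool from outside, world axes, zero at the start; "moment": the same for the moment, N m; "grip_width": opening from 0.0 (shut) to 1.0 (fully open); "grip_force": force on a finger pad.
Only numpy, scipy, OpenCV 4.12 (cv2) and the standard library are available. Lean on these libraries where they do the work, as an engineer would, in place of code of your own. Each camera call takes 0.05 s, during which the arm holds its last target. There are 200 camera calls.

TASK

Clear the bench: the drop hook is swinging, so before any spanner goes on it bring it to rest with a touch and let it hang by itself, still, for a moment; then hang every ring spanner that is there by its eye on the hook. Lay every sanding block in the yellow tote and push its flap fully shut so that the red tab sits down behind the rim. Leave the other things on the bench where they are.

Things in the scene. Friction and masses are not known exactly. Their poses are not given: they have to be found in the camera images.
- stand: red gallows carrying the hook, fixed. Origin on the bench straight below the hook's pivot; +x points away from the robot to the post (26 mm square, 130 mm off), z up. Pivot pin along x, 400 mm high, under the tip of an arm 22 mm wide that runs to the post. At rest the hook has its prong tip at (-75, 0, 285) mm and its lowest point at (-37.5, 0, 220) mm in this frame
- hook (a joint): swing of the hook about the pivot pin (stand's x axis), rad, 0 straight down, positive towards the stand's +y. It starts swinging, period about 0.75 s, and hardly loses swing by itself within minutes; 250 g. A finger held against it at its rest place soaks up the swing in about two seconds
- prong_tip (a point): centre of the tip of the hook's upright prong (moves with the hook). The hook is a J of 7 mm round steel wire: shank straight down from the pivot, rounded bottom, and a prong 75 mm from the shank on the robot's side, pointing up, its tip 65 mm above the bottom of the J
- hook_bottom (a point): centre of the wire at the lowest point of the J, half-way between shank and prong (moves with the hook); axes as the stand's when at rest. Eyes hang here
- flap (a joint): angle of the tote's grey lid flap, rad: 0 fully shut (the red tab is down behind the yellow rim), 1.57 upright, up to 1.95 leaning back. Stiff hinge: the flap stays where it is left; about 1 to 2 N near its free edge moves it, and it must be pushed right down
- flap_hinge (a point): middle of the flap's hinge line, fixed, 58 mm above the bench; axes as the tote's: the hinge runs along x, the shut flap reaches from here towards +y
- flap_edge (a point): middle of the flap's free edge, 160 mm from the hinge line, moves with the flap. The flap is 260 mm along the hinge and 4 mm thick; a red tab 60 mm wide reaches 24 mm down (when shut) just inside this edge
- tote: yellow open tote, fixed, 260 (x) by 150 (y) by 55 mm tall, walls and floor 4 mm. Origin: centre of its underside, z up. The flap hinge runs along the rim of its -y side (away from the middle of the bench); outside its +y wall stands a 90 mm wide rim, 15 mm out, behind which the tab drops
- spanner0_grip (a point): ring spanner with blue handle: point on the handle's centre line at half its thickness, 8 mm above the surface when lying. x points along the handle to the eye, z is normal to the flat of the eye. Handle 16 x 16 mm in section, from 60 mm behind to 45 mm ahead of this point; about 160 g, both faces alike. May be absent
- spanner0_eye (a point): centre of the steel eye of the spanner with blue handle, 75 mm ahead of its grip point along x; round opening 23 mm across, 47 mm outside, 10 mm thick
- spanner1_grip (a point): ring spanner with red handle: point on the handle's centre line at half its thickness, 8 mm above the surface when lying. x points along the handle to the eye, z is normal to the flat of the eye. Handle 16 x 16 mm in section, from 60 mm behind to 45 mm ahead of this point; about 160 g, both faces alike. May be absent
- spanner1_eye (a point): centre of the steel eye of the spanner with red handle, 75 mm ahead of its grip point along x; round opening 23 mm across, 47 mm outside, 10 mm thick
- spanner2_grip (a point): ring spanner with orange handle: point on the handle's centre line at half its thickness, 8 mm above the surface when lying. x points along the handle to the eye, z is normal to the flat of the eye. Handle 16 x 16 mm in section, from 60 mm behind to 45 mm ahead of this point; about 160 g, both faces alike. May be absent
- spanner2_eye (a point): centre of the steel eye of the spanner with orange handle, 75 mm ahead of its grip point along x; round opening 23 mm across, 47 mm outside, 10 mm thick
- block0_center (a point): centre of a cork sanding block with dark underside, 62 (x) by 36 (y) by 30 mm (z), 60 g. May be absent
- block1_center (a point): centre of a cork sanding block with dark underside, 62 (x) by 36 (y) by 30 mm (z), 60 g. May be absent
- block2_center (a point): centre of a cork sanding block with dark underside, 62 (x) by 36 (y) by 30 mm (z), 60 g. May be absent
- tape: yellow tape measure, 60 x 34 x 55 mm; a bystander to be left where it is; origin at the centre of its underside
- offcut: pale wood offcut, 80 x 30 x 18 mm; a bystander to be left where it is; origin at the centre of its underside
- glue: white glue bottle with red cap, 56 mm across, 150 mm tall; a bystander to be left where it is; origin at the centre of its underside
- jar: low glass screw jar, 66 mm across, 55 mm tall; a bystander to be left where it is; origin at the centre of its underside
- mug: small blue mug, 70 mm across, 60 mm tall; a bystander to be left where it is; origin at the centre of its underside
- tin: paint tin, 90 mm across, 100 mm tall; a bystander to be left where it is; origin at the centre of its underside

How it is judged:
By the outcome, as a careful person would: the job done as asked, in the order asked, and still so for the second after the job is handed in, with the robot touching nothing.
Of spanner0, spanner1, spanner2 only 2 to 3 are there at a start; the rules pass over those that are not, and their reading is None.
Of block0, block1, block2 only 1 to 3 are there at a start; the rules pass over those that are not, and their reading is None.
At some moment in a run one of block0, block1, block2 may be knocked a few centimetres aside while the robot is not near it.
Once in a run the grip may slacken for a moment while it holds something.
It also fails if it takes over 210 s, if anything falls off the work surface, if the arm or the gripper's body presses on something with over 40 N, if the wrist force passes 120 N, or if a joint passes its speed limit or range.

## Working session

There is one attempt and no reset: what is moved stays moved. The work goes in short steps, Python scripts to look and compute and a tool call to move; the robot and the scene stay as the last step left them, time stands still between calls to the robot, and variables do not carry over. Pictures are saved under pics/ and viewed, at most 14 in all, crops included, and the job is handed in when it is done.

Besides the shell and the picture viewer there is one more tool, called after ">>>" by a JSON object that holds its "fn" and its "kwargs". apply_moves: Moves the arm, as the interface text tells. Its arguments: {"type":"object","properties":{"delta_rot":{"type":"array"},"delta_pos":{"type":"array"},"grip":{"type":"array"},"squeeze":{"type":"number"}},"required":["delta_rot","delta_pos","grip"]}

```bash
mkdir -p pics; cat > h.py <<'E'
import numpy as np, cv2, sys
from rig import manip
def shot(n,save=None):
    d=manip.get_image(n)
    if save: cv2.imwrite('pics/'+save,d['img'][:,:,::-1])
    return d
def xyz(d):
    """world point per pixel from z_map"""
    h,w=d['z_map'].shape
    u,v=np.meshgrid(np.arange(w),np.arange(h))
    p=cv2.undistortPoints(np.stack([u,v],-1).reshape(-1,1,2).astype(np.float64),d['K'],np.array(d['dist'])).reshape(h,w,2)
    z=d['z_map'].astype(float)
    c=np.stack([p[...,0]*z,-p[...,1]*z,-z,np.ones_like(z)],-1)
    return (c@np.array(d['extrinsics']).T)[...,:3]
def ray(d,uv,z):
    """pixels -> points on plane at height z"""
    p=cv2.undistortPoints(np.array(uv,float).reshape(-1,1,2),d['K'],np.array(d['dist'])).reshape(-1,2)
    E=np.array(d['extrinsics']);r=np.c_[p[:,0],-p[:,1],-np.ones(len(p))]@E[:3,:3].T
    return E[:3,3]+r*((z-E[2,3])/r[:,2])[:,None]
def st():
    s=manip.sense();print({k:np.round(s[k],3).tolist() for k in ['time_s','ee_pos','tool_rot','force','grip_width','grip_force','joint_pos']})
E
python3 - <<'E'
from h import *
for n in ['top','side','wrist']:
    d=shot(n,n+'0.png');print(n,np.round(d['extrinsics'],3).tolist(),np.round(d['K'],0).tolist())
st()
E
```

```text
top [[-0.01, 0.985, -0.171, 0.369], [-1.0, -0.01, 0.002, 0.035], [-0.0, 0.171, 0.985, 1.349], [0.0, 0.0, 0.0, 1.0]] [[447.0, 0.0, 322.0], [0.0, 447.0, 200.0], [0.0, 0.0, 1.0]]
side [[-0.699, 0.399, -0.593, -0.14], [-0.715, -0.374, 0.591, 0.717], [0.014, 0.837, 0.547, 0.887], [0.0, 0.0, 0.0, 1.0]] [[412.0, 0.0, 318.0], [0.0, 412.0, 194.0], [0.0, 0.0, 1.0]]
wrist [[0.44, 0.865, 0.242, 0.336], [-0.898, 0.424, 0.118, -0.532], [-0.0, -0.269, 0.963, 0.373], [0.0, 0.0, 0.0, 1.0]] [[322.0, 0.0, 318.0], [0.0, 322.0, 199.0], [0.0, 0.0, 1.0]]
{'time_s': 0.15, 'ee_pos': [0.274, -0.561, 0.208], 'tool_rot': [0.974, 0.225, -0.0, -0.0], 'force': [0.98, 0.492, -0.653], 'grip_width': 0.999, 'grip_force': 0.0, 'joint_pos': [1.046, 0.522, -0.036, 1.6, 0.021, 1.021, -0.113]}
```

View pics/top0.png

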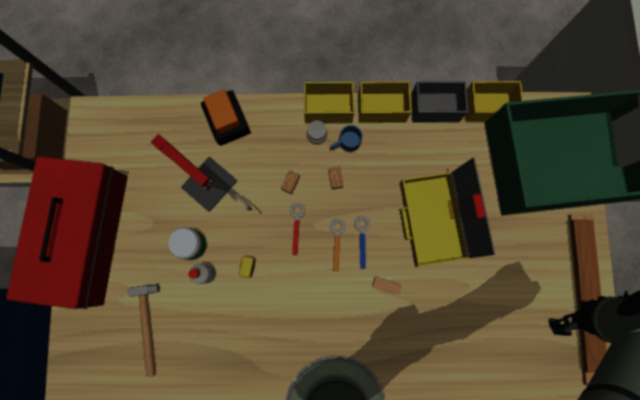

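View pics/side0.png

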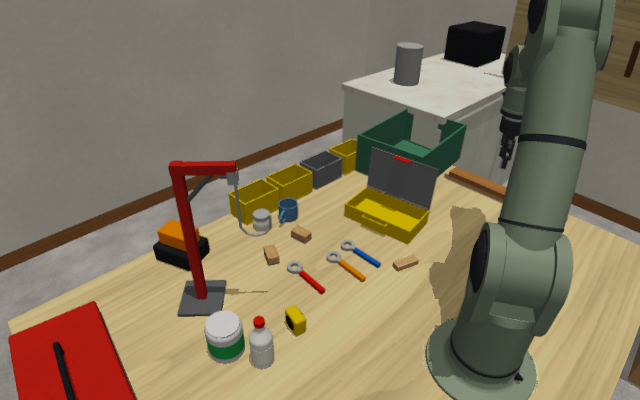

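Top view: red, orange and blue spanners near (297,230), (337,245) and (362,242). Cork blocks at (290,181), (335,178) and (387,285). The tote is at (435,220) with its flap open at (473,210), and the stand is at (208,185). The side view agrees.

```bash
cat >> h.py <<'E'
def hsv(d): return cv2.cvtColor(d['img'],cv2.COLOR_RGB2HSV)
def mask(d,lo,hi): return cv2.inRange(hsv(d),np.array(lo),np.array(hi))
def blobs(m,amin):
    n,l,s,c=cv2.connectedComponentsWithStats(m)
    return [(c[i],s[i],l==i) for i in range(1,n) if s[i][4]>=amin]
E
python3 - <<'E'
from h import *
d=shot('top');P=xyz(d);H=hsv(d)
for uv in [(296,240),(337,255),(362,255),(290,181),(335,178),(387,285),(387,320),(435,220),(478,205),(185,243),(202,272),(247,266),(316,130),(350,138),(180,163),(157,141),(208,187),(250,206),(222,115)]:
    print(uv,H[uv[1],uv[0]],np.round(P[uv[1],uv[0]],3))
d2=shot('side');P2=xyz(d2);H2=hsv(d2)
for uv in [(180,168),(235,165),(185,230),(200,298),(233,178),(238,200),(250,235),(270,232)]:
    print('S',uv,H2[uv[1],uv[0]],np.round(P2[uv[1],uv[0]],3))
# red arm
m=(mask(d2,[0,150,60],[8,255,255])|mask(d2,[172,150,60],[180,255,255]))>0
q=P2[m&(P2[...,2]>.39)&(P2[...,0]>.3)];print(len(q));r=cv2.minAreaRect(q[:,:2].astype(np.float32));print(r,cv2.boxPoints(r))
# hook: points in z .2-.39 that are not red
S=(P2[...,2]>.2)&(P2[...,2]<.39)&~m&(P2[...,0]>.3)&(P2[...,0]<.9)&(P2[...,1]>.1)&(P2[...,1]<.6)
v,u=np.nonzero(S)
for i in range(0,len(u),max(1,len(u)//40)): print(u[i],v[i],np.round(P2[v[i],u[i]],3))
E
```

```text
(296, 240) [  1 221 120] [0.48  0.111 0.015]
(337, 255) [ 14 202 125] [ 0.435 -0.01   0.019]
(362, 255) [110 209 100] [ 0.434 -0.085  0.016]
(290, 181) [ 15 147 116] [0.657 0.128 0.031]
(335, 178) [ 15 149 115] [ 0.667 -0.008  0.024]
(387, 285) [ 14 139 125] [ 0.345 -0.156  0.016]
(387, 320) [ 19 126  65] [ 0.243 -0.155 -0.003]
(435, 220) [ 27 189 128] [ 0.538 -0.311  0.003]
(478, 205) [  0 223 118] [ 0.548 -0.368  0.221]
(185, 243) [110  11 135] [0.467 0.417 0.101]
(202, 272) [27 29 97] [0.387 0.364 0.111]
(247, 266) [ 28 189 127] [0.404 0.25  0.053]
(316, 130) [ 23  20 100] [0.809 0.049 0.055]
(350, 138) [104 135  83] [ 0.799 -0.057  0.005]
(180, 163) [  1 227 101] [0.61  0.333 0.436]
(157, 141) [  0 219  99] [0.658 0.383 0.44 ]
(208, 187) [12 49 26] [0.568 0.284 0.386]
(250, 206) [ 21 110 127] [0.587 0.252 0.002]
(222, 115) [ 13 210 125] [0.84  0.323 0.109]
S (180, 168) [  1 228  86] [0.641 0.377 0.433]
S (235, 165) [  1 229  69] [0.567 0.279 0.433]
S (185, 230) [  1 228  95] [0.651 0.391 0.258]
S (200, 298) [  1 218  96] [0.65  0.391 0.017]
S (233, 178) [30  9 83] [0.561 0.292 0.
[... 805 characters left out ...]

188 203 [0.644 0.373 0.335]
190 206 [0.657 0.363 0.314]
177 209 [0.657 0.398 0.322]
178 212 [0.654 0.398 0.315]
238 214 [0.555 0.293 0.31 ]
236 217 [0.555 0.3   0.304]
236 220 [0.556 0.3   0.295]
238 222 [0.55  0.299 0.291]
193 224 [0.654 0.366 0.262]
270 225 [0.496 0.245 0.284]
239 227 [0.548 0.299 0.278]
237 229 [0.551 0.304 0.273]
195 231 [0.657 0.363 0.237]
271 232 [0.495 0.244 0.263]
270 234 [0.497 0.246 0.257]
240 236 [0.543 0.302 0.255]
270 237 [0.494 0.248 0.251]
242 239 [0.539 0.3   0.247]
268 240 [0.495 0.254 0.244]
197 242 [0.655 0.364 0.203]
245 243 [0.532 0.297 0.236]
265 243 [0.501 0.26  0.234]
257 244 [0.513 0.276 0.233]
253 245 [0.518 0.284 0.231]
255 246 [0.516 0.28  0.227]
```

```bash
python3 - <<'E'
import cv2
a=cv2.imread('pics/side0.png')[150:330,140:440];cv2.imwrite('pics/c1.png',cv2.resize(a,None,fx=2.6,fy=2.6,interpolation=cv2.INTER_CUBIC))
E
```

```text
(no output)
```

View pics/c1.png

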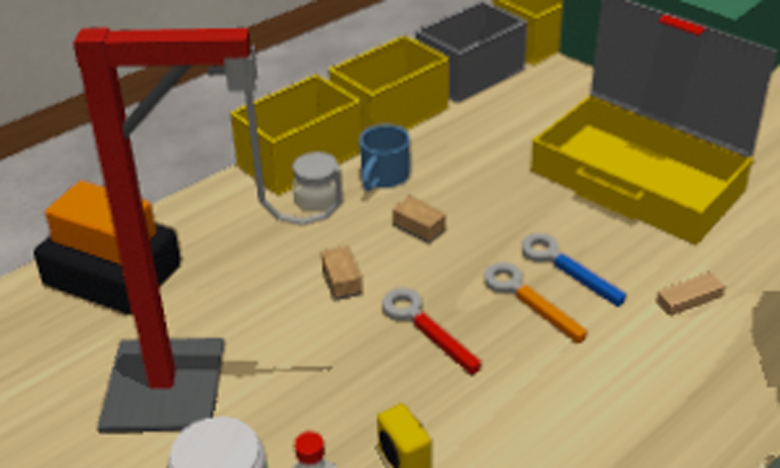

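>>> {"fn": "apply_moves", "kwargs": {"delta_rot": [[0,0,0],[0,0,6],[0,0,6],[0,0,6],[0,0,6],[0,0,6],[0,0,6],[0,0,6],[0,0,6],[0,0,6],[0,0,6],[0,0,6]], "delta_pos": [[0,0,50],[0,0,50],[0,0,50],[18,40,0],[18,40,0],[18,40,0],[18,40,0],[18,40,0],[18,40,0],[18,40,0],[18,40,0],[18,40,0]], "grip": [1,1,1,1,1,1,1,1,1,1,1,1]}}

```text
time_s: 1.75
ee_pos: [0.4369, -0.2001, 0.3589]
tool_rot: [0.693, 0.721, -0.0, 0.0]
force: [0.3, -0.5, 0.1]
grip_width: -0.001
grip_force: 0.0
```

>>> {"fn": "apply_moves", "kwargs": {"delta_rot": [[0,0,6],[0,0,6],[0,0,6],[0,0,6],[0,0,6],[0,0,6],[0,0,6],[0,0,6],[0,0,0]], "delta_pos": [[18,40,0],[18,40,0],[18,40,0],[18,40,0],[18,40,0],[18,40,0],[18,40,0],[18,40,0],[0,0,0]], "grip": [1,1,1,1,1,1,1,1,1]}}

```text
time_s: 2.88
ee_pos: [0.5806, 0.1218, 0.3581]
tool_rot: [0.339, 0.941, 0.001, -0.001]
force: [-0.2, -1.0, -0.1]
grip_width: -0.003
grip_force: 0.0
```

```bash
python3 - <<'E'
from h import *
st()
d=shot('top');P=xyz(d)
for nm,lo,hi in [('cork',[11,120,85],[17,165,200]),('red',[0,190,80],[4,255,255]),('orange',[11,185,80],[17,255,255]),('blue',[106,180,60],[115,255,255])]:
    for c,s,l in blobs(mask(d,lo,hi),25):
        q=P[l];z=np.median(q[:,2])
        if z>.06 or not .3<q[:,0].mean()<.75 or abs(q[:,1].mean())>.25: continue
        zz=.03 if nm=='cork' and z>.022 else .016
        v,u=np.nonzero(l);w=ray(d,np.c_[u,v],zz)[:,:2].astype(np.float32)
        print(nm,s[4],'z',z.round(3),np.percentile(q[:,2],90).round(3),cv2.minAreaRect(w))
# eyes: grey ring blobs
m=mask(d,[0,0,60],[180,70,200])
for c,s,l in blobs(m,20):
    w=ray(d,[c],.01)[0]
    if .4<w[0]<.65 and -.15<w[1]<.2: print('eye',c,s[4],w.round(3))
# tote & flap
m=mask(d,[25,170,70],[31,255,255])>0
q=P[m&(P[...,0]>.35)&(P[...,0]<.72)&(P[...,1]<-.15)&(P[...,2]>.045)];print('rim',len(q),cv2.minAreaRect(q[:,:2].astype(np.float32)))
q=P[m&(P[...,0]>.35)&(P[...,0]<.72)&(P[...,1]<-.15)];r=cv2.minAreaRect(q[:,:2].astype(np.float32));print('tote',r,cv2.boxPoints(r).tolist())
f=(P[...,0]>.35)&(P[...,0]<.75)&(P[...,1]<-.25)&(P[...,1]>-.6)&(P[...,2]>.07)&(P[...,2]<.24)&~m
q=P[f];print('flap',len(q),q.min(0),q.max(0));np.save('flap.npy',q)
E
```

```text
{'time_s': 2.875, 'ee_pos': [0.581, 0.122, 0.358], 'tool_rot': [0.339, 0.941, 0.001, -0.001], 'force': [-0.208, -0.989, -0.13], 'grip_width': -0.003, 'grip_force': 0.0, 'joint_pos': [0.185, 0.427, -0.722, 1.45, 0.281, 1.371, 0.332]}
cork 130 z 0.03 0.033 ((0.6760900020599365, -0.01921520009636879), (0.06471332907676697, 0.028033960610628128), 32.28626251220703)
eye [366.07142857 220.26190476] 42 [ 0.538 -0.1    0.01 ]
rim 294 ((0.5356928706169128, -0.28583166003227234), (0.25627726316452026, 0.16072343289852142), 8.690925598144531)
tote ((0.5359982252120972, -0.2888692617416382), (0.2562791109085083, 0.1667618751525879), 8.823634147644043) [[0.3965851068496704, -0.2261308878660202], [0.42216527462005615, -0.39091914892196655], [0.6754113435745239, -0.35160762071609497], [0.6498311758041382, -0.18681937456130981]]
flap 3700 [ 0.42067474 -0.59988157  0.07002175] [ 0.74989371 -0.35296046  0.22275282]
```

>>> {"fn": "apply_moves", "kwargs": {"delta_rot": [[0,0,0],[0,0,0],[0,0,0],[0,0,0],[0,0,0],[0,0,0],[0,0,0],[0,0,0],[0,0,0],[0,0,0],[0,0,0],[0,0,0]], "delta_pos": [[9,11,-32],[9,11,-32],[9,10,-31],[-7.6,6.5,0],[-7.6,6.5,0],[-7.6,6.5,0],[-7.6,6.5,0],[-7.6,6.5,0],[-7.6,6.5,0],[-7.6,6.5,0],[-7.6,6.5,0],[-3.8,3.2,0]], "grip": [1,1,1,1,1,1,1,1,1,1,1,1]}}

```text
time_s: 4.42
ee_pos: [0.5425, 0.2063, 0.2639]
tool_rot: [0.341, 0.94, 0.0, 0.0]
force: [0.3, 0.5, 0.0]
grip_width: 0.004
grip_force: 0.0
```

>>> {"fn": "apply_moves", "kwargs": {"delta_rot": [[0,0,0],[0,0,0],[0,0,0],[0,0,0],[0,0,0],[0,0,0],[0,0,0],[0,0,0],[0,0,0],[0,0,0],[0,0,0],[0,0,0]], "delta_pos": [[-3.8,3.2,0],[-3.8,3.2,0],[-2,1.7,0],[0,0,0],[0,0,0],[0,0,0],[0,0,0],[0,0,0],[0,0,0],[0,0,0],[0,0,0],[0,0,0]], "grip": [1,1,1,1,1,1,1,1,1,1,1,1]}}

```text
time_s: 5.92
ee_pos: [0.5333, 0.2138, 0.2638]
tool_rot: [0.342, 0.94, -0.0, -0.0]
force: [-0.2, -0.1, -0.0]
grip_width: 0.001
grip_force: 0.0
```

```bash
cat >> h.py <<'E'
B=np.array([.571,.283]);ex=np.array([.645,.764]);ey=np.array([-.764,.645])
def hook(d):
    """hook wire points of the side view in stand frame"""
    P=xyz(d);H=hsv(d)
    S=(P[...,2]>.2)&(P[...,2]<.385)&(H[...,1]<90)
    q=P[S];o=np.c_[(q[:,:2]-B)@ex,(q[:,:2]-B)@ey,q[:,2]]
    return o[(o[:,0]>-.095)&(o[:,0]<.02)&(abs(o[:,1])<.12)]
def hookrep(d):
    o=hook(d)
    for nm,s in [('shank',(abs(o[:,0])<.02)&(o[:,2]>.28)&(o[:,2]<.37)),('shanklow',(abs(o[:,0])<.02)&(o[:,2]>.25)&(o[:,2]<.28)),('prong',(o[:,0]<-.06)&(o[:,2]>.25)),('bottom',(o[:,0]<-.02)&(o[:,0]>-.055)&(o[:,2]<.24))]:
        print(nm,s.sum(),np.median(o[s],0).round(4) if s.any() else '')
E
python3 - <<'E'
from h import *
st();hookrep(shot('side','s1.png'));hookrep(shot('side'))
E
```

```text
{'time_s': 5.925, 'ee_pos': [0.533, 0.214, 0.264], 'tool_rot': [0.342, 0.94, -0.0, -0.0], 'force': [-0.195, -0.123, -0.05], 'grip_width': 0.001, 'grip_force': 0.0, 'joint_pos': [0.03, 0.466, -0.728, 1.644, 0.332, 1.16, 0.094]}
shank 76 [-0.0009  0.0039  0.3272]
shanklow 29 [-0.001   0.0044  0.2633]
prong 391 [-0.0766 -0.0035  0.336 ]
bottom 36 [-0.035   0.0055  0.227 ]
shank 77 [-0.001   0.0027  0.3281]
shanklow 28 [-0.0006  0.0021  0.2631]
prong 393 [-0.0766 -0.0037  0.3364]
bottom 37 [-0.036   0.0021  0.2264]
```

View pics/s1.png

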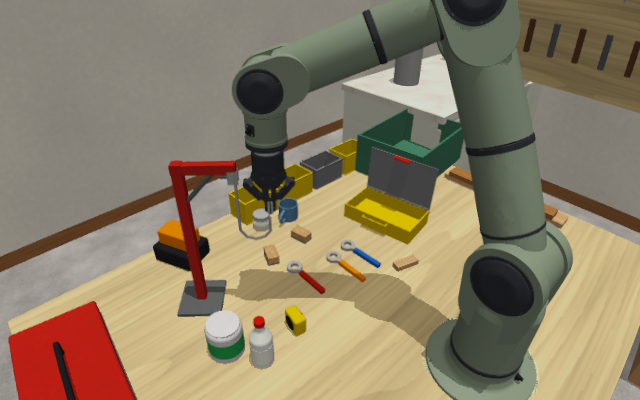

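The finger stands beside the prong at about (262,205), with the hook near its rest position. I'll hold there, then ease off slowly.

>>> {"fn": "apply_moves", "kwargs": {"delta_rot": [[0,0,0],[0,0,0],[0,0,0],[0,0,0],[0,0,0],[0,0,0],[0,0,0],[0,0,0],[0,0,0],[0,0,0],[0,0,0],[0,0,0]], "delta_pos": [[0,0,0],[0,0,0],[0,0,0],[0,0,0],[0,0,0],[0,0,0],[0,0,0],[0,0,0],[0,0,0],[0,0,0],[0,0,0],[0,0,0]], "grip": [1,1,1,1,1,1,1,1,1,1,1,1]}}

```text
time_s: 7.52
ee_pos: [0.5333, 0.2138, 0.2638]
tool_rot: [0.342, 0.94, -0.0, 0.0]
force: [0.1, 0.1, 0.2]
grip_width: 0.003
grip_force: 0.1
```

```bash
python3 - <<'E'
from h import *
for i in range(4): hookrep(shot('side'))
E
```

```text
shank 76 [-0.001  -0.0005  0.3274]
shanklow 26 [-0.0004 -0.0033  0.2657]
prong 385 [-0.0765 -0.0036  0.3364]
bottom 36 [-0.0357 -0.0049  0.2265]
shank 76 [-9.00e-04 -3.00e-04  3.27e-01]
shanklow 26 [-0.0013 -0.0031  0.2645]
prong 389 [-0.0765 -0.0036  0.3368]
bottom 36 [-0.0357 -0.0043  0.2267]
shank 73 [-0.001   0.0006  0.3247]
shanklow 25 [-0.0003 -0.0025  0.2635]
prong 390 [-0.0765 -0.0035  0.3358]
bottom 38 [-0.0356 -0.0034  0.2269]
shank 75 [-0.0009  0.0011  0.3259]
shanklow 28 [-7.00e-04 -1.00e-04  2.64e-01]
prong 392 [-0.0765 -0.0037  0.3362]
bottom 37 [-0.0358 -0.0013  0.2268]
```

>>> {"fn": "apply_moves", "kwargs": {"delta_rot": [[0,0,0],[0,0,0],[0,0,0],[0,0,0],[0,0,0],[0,0,0],[0,0,0],[0,0,0],[0,0,0],[0,0,0],[0,0,0],[0,0,0]], "delta_pos": [[-1.5,1.3,0],[-1.5,1.3,0],[-1.5,1.3,0],[0,0,0],[0,0,0],[0,0,0],[0,0,0],[0,0,0],[0,0,0],[0,0,0],[0,0,0],[0,0,0]], "grip": [1,1,1,1,1,1,1,1,1,1,1,1]}}

```text
time_s: 9.22
ee_pos: [0.5288, 0.2177, 0.2638]
tool_rot: [0.342, 0.94, -0.0, -0.0]
force: [0.2, 0.9, 0.5]
grip_width: -0.005
grip_force: 0.1
```

```bash
python3 - <<'E'
from h import *
for i in range(5): hookrep(shot('side'))
E
```

```text
shank 76 [-0.0011  0.0031  0.3282]
shanklow 29 [-0.0009  0.0035  0.2628]
prong 394 [-0.0766  0.0025  0.3369]
bottom 36 [-0.036   0.0044  0.2271]
shank 76 [-0.0009  0.0033  0.3263]
shanklow 29 [-0.001   0.0036  0.2652]
prong 395 [-0.0767  0.0025  0.3369]
bottom 36 [-0.036   0.0038  0.227 ]
shank 76 [-0.0009  0.0032  0.3286]
shanklow 28 [-0.0008  0.0037  0.2629]
prong 394 [-0.0765  0.0022  0.336 ]
bottom 36 [-0.0361  0.0038  0.2267]
shank 78 [-0.0008  0.0036  0.3278]
shanklow 26 [-0.001   0.0034  0.2648]
prong 397 [-0.0766  0.0023  0.3371]
bottom 36 [-0.0359  0.0033  0.2266]
shank 77 [-0.0009  0.0036  0.3284]
shanklow 29 [-0.0008  0.0032  0.2647]
prong 395 [-0.0767  0.0023  0.3366]
bottom 36 [-0.036   0.0039  0.2276]
```

>>> {"fn": "apply_moves", "kwargs": {"delta_rot": [[0,0,0],[0,0,0],[0,0,0],[0,0,0],[0,0,0],[0,0,0],[0,0,0],[0,0,0],[0,0,0],[0,0,0],[0,0,0],[0,0,0]], "delta_pos": [[0,0,0],[0,0,0],[0,0,0],[0,0,0],[0.4,-0.3,0],[0.4,-0.3,0],[0.4,-0.3,0],[0.4,-0.3,0],[0.4,-0.3,0],[0.4,-0.3,0],[0.4,-0.3,0],[0.4,-0.3,0]], "grip": [1,1,1,1,1,1,1,1,1,1,1,1]}}

```text
time_s: 10.98
ee_pos: [0.532, 0.2153, 0.2638]
tool_rot: [0.342, 0.94, -0.0, 0.0]
force: [-0.6, 0.2, 0.3]
grip_width: -0.001
grip_force: 0.0
```

>>> {"fn": "apply_moves", "kwargs": {"delta_rot": [[0,0,0],[0,0,0],[0,0,0],[0,0,0],[0,0,0],[0,0,0],[0,0,0],[0,0,0],[0,0,0],[0,0,0],[0,0,0],[0,0,0]], "delta_pos": [[0.4,-0.3,0],[0.4,-0.3,0],[0.4,-0.3,0],[0.4,-0.3,0],[0.4,-0.3,0],[0.4,-0.3,0],[4,-3,0],[8,-6.5,0],[15,-13,0],[15,-13,0],[15,-13,0],[15,-13,0]], "grip": [1,1,1,1,1,1,1,1,1,1,1,1]}}

```text
time_s: 12.48
ee_pos: [0.6075, 0.1508, 0.2636]
tool_rot: [0.342, 0.94, -0.0, -0.0]
force: [0.5, -0.0, 0.1]
grip_width: -0.003
grip_force: 0.0
```

```bash
python3 - <<'E'
from h import *
for i in range(8): o=hook(shot('side'));s=(o[:,0]<-.02)&(o[:,0]>-.055)&(o[:,2]<.24);print(np.median(o[s],0).round(4))
hookrep(shot('side'))
E
```

```text
[-0.0357  0.0013  0.2265]
[-0.0356  0.001   0.2269]
[-0.0361  0.0013  0.2272]
[-0.0347  0.002   0.2277]
[-0.0357  0.0015  0.227 ]
[-0.036   0.0011  0.2267]
[-0.036   0.0007  0.2269]
[-0.0356  0.0003  0.2267]
shank 75 [-0.0009  0.0019  0.3267]
shanklow 30 [-0.0008  0.0009  0.2643]
prong 354 [-0.0768 -0.0985  0.3393]
bottom 36 [-0.0358  0.0005  0.2272]
```

```bash
python3 - <<'E'
from h import *
d=shot('top');d['img']=cv2.imread('pics/top0.png')[:,:,::-1].copy()
for nm,lo,hi,zz in [('cork',[11,120,85],[17,170,200],.03),('red',[0,190,80],[4,255,255],.016),('orange',[11,175,80],[17,255,255],.016),('blue',[106,180,60],[115,255,255],.016)]:
    for c,s,l in blobs(mask(d,lo,hi),25):
        v,u=np.nonzero(l);w=ray(d,np.c_[u,v],zz)[:,:2].astype(np.float32)
        if not .3<w[:,0].mean()<.75 or abs(w[:,1].mean())>.25: continue
        r=cv2.minAreaRect(w);print(nm,c.round(),s[4],np.round(r[0],3),np.round(r[1],3),round(r[2],1))
m=mask(d,[0,0,60],[180,80,200])
for c,s,l in blobs(m,15):
    w=ray(d,[c],.01)[0]
    if .4<w[0]<.65 and -.15<w[1]<.2: print('eye',c.round(),s[4],w.round(3))
st()
E
```

```text
cork [335. 176.] 244 [ 0.67  -0.008] [0.062 0.039] 9.1
cork [290. 181.] 214 [0.658 0.13 ] [0.034 0.06 ] 63.9
cork [295. 238.] 78 [0.487 0.112] [0.023 0.104] 86.1
cork [336. 249.] 66 [ 0.445 -0.009] [0.021 0.091] 89.1
cork [387. 286.] 275 [ 0.344 -0.152] [0.079 0.031] 75.4
red [295. 237.] 126 [0.49  0.113] [0.011 0.096] 86.1
orange [336. 253.] 153 [ 0.439 -0.008] [0.014 0.098] 86.6
blue [362. 249.] 85 [ 0.448 -0.085] [0.006 0.092] 88.6
eye [297. 210.] 155 [0.571 0.108 0.01 ]
eye [362. 233.] 241 [ 0.501 -0.087  0.01 ]
eye [337. 226.] 161 [ 0.521 -0.013  0.01 ]
{'time_s': 12.975, 'ee_pos': [0.606, 0.152, 0.264], 'tool_rot': [0.341, 0.94, 0.0, 0.0], 'force': [0.033, 0.155, -0.578], 'grip_width': 0.001, 'grip_force': 0.0, 'joint_pos': [0.109, 0.547, -0.692, 1.509, 0.362, 1.216, 0.237]}
```

>>> {"fn": "apply_moves", "kwargs": {"delta_rot": [[0,0,0],[0,0,0],[0,0,-10],[0,0,-10],[0,0,-10],[0,0,-10],[0,0,-10],[0,0,-10],[0,0,-10],[0,0,-10],[0,0,-10],[0,0,-10]], "delta_pos": [[-28,-10,0],[-28,-10,0],[-27,-10,0],[-27,-10,0],[0,0,-15],[0,0,-15],[0,0,-15],[0,0,-15],[0,0,-15],[0,0,-15],[0,0,0],[0,0,0]], "grip": [0,0,0,0,0,0,0,0,0,0,0,0]}}

```text
time_s: 14.48
ee_pos: [0.4963, 0.1123, 0.1738]
tool_rot: [0.94, 0.34, -0.0, -0.0]
force: [0.2, -0.2, -0.0]
grip_width: 1.001
grip_force: 0.0
```

>>> {"fn": "apply_moves", "kwargs": {"delta_rot": [[0,0,-10],[0,0,-10],[0,0,-10],[0,0,-10],[0,0,-4],[0,0,0]], "delta_pos": [[0,0,0],[0,0,0],[0,0,0],[0,0,0],[0,0,0],[0,0,0]], "grip": [0,0,0,0,0,0]}}

```text
time_s: 15.22
ee_pos: [0.4963, 0.1124, 0.1739]
tool_rot: [0.999, -0.034, 0.0, -0.0]
force: [-0.6, -0.2, 0.2]
grip_width: 1.004
grip_force: 0.0
```

```bash
python3 - <<'E'
from h import *
st();d=shot('wrist','w1.png')
for nm,lo,hi in [('red',[0,170,60],[5,255,255]),('orange',[10,190,70],[17,255,255]),('blue',[105,160,50],[116,255,255])]:
    for c,s,l in blobs(mask(d,lo,hi),200):
        v,u=np.nonzero(l);w=ray(d,np.c_[u,v],.016)[:,:2].astype(np.float32)
        r=cv2.minAreaRect(w);print(nm,c.round(),s[4],np.round(r[0],4),np.round(r[1],3),round(r[2],1))
for c,s,l in blobs(mask(d,[0,0,90],[180,60,255]),200): print('grey',c.round(),s[4],ray(d,[c],.01)[0].round(4))
o=hook(shot('side'));s=(o[:,0]<-.02)&(o[:,0]>-.055)&(o[:,2]<.24);print(np.median(o[s],0).round(4))
E
```

```text
{'time_s': 15.225, 'ee_pos': [0.496, 0.112, 0.174], 'tool_rot': [0.999, -0.034, 0.0, -0.0], 'force': [-0.566, -0.191, 0.215], 'grip_width': 1.004, 'grip_force': 0.0, 'joint_pos': [-0.217, 0.386, -0.157, 1.933, 0.08, 0.828, -2.056]}
red [318. 181.] 1283 [0.4902 0.1128] [0.013 0.101] 86.5
red [  6. 362.] 259 [0.2786 0.5454] [0.021 0.051] 40.5
orange [428. 210.] 432 [ 0.4503 -0.0063] [0.017 0.085] 86.3
blue [505. 209.] 987 [ 0.4482 -0.0853] [0.013 0.1  ] 89.2
grey [317. 104.] 1341 [0.5704 0.1077 0.01  ]
grey [511. 135.] 1216 [ 0.5278 -0.0885  0.01  ]
grey [439. 147.] 1234 [ 0.5206 -0.0137  0.01  ]
grey [ 11. 259.] 1079 [0.4243 0.4814 0.01  ]
grey [ 34. 324.] 1244 [0.3337 0.4817 0.01  ]
[-3.590e-02 -1.000e-04  2.274e-01]
```

View pics/w1.png

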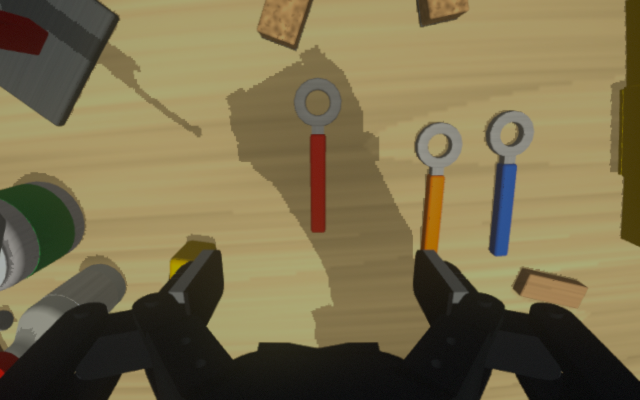

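The red spanner is centred under the gripper, with its eye at (317,104) and handle at (318,181). Orange and blue are at the right. Now to pick the red one.

>>> {"fn": "apply_moves", "kwargs": {"delta_rot": [[0,0,0],[0,0,0],[0,0,0],[0,0,0],[0,0,0],[0,0,0],[0,0,0],[0,0,0],[0,0,0],[0,0,0]], "delta_pos": [[0,0,-40],[0,0,-40],[0,0,-40],[0,0,-25],[0,0,-11.5],[0,0,0],[0,0,0],[0,0,0],[0,0,0],[0,0,0]], "grip": [0.3,0.5,0.5,0.5,0.5,1,1,1,1,1], "squeeze": 70}}

```text
time_s: 16.58
ee_pos: [0.4965, 0.112, 0.0175]
tool_rot: [0.999, -0.034, 0.0, -0.0]
force: [0.1, 0.3, 0.1]
grip_width: -0.002
grip_force: 0.0
```

```bash
python3 - <<'E'
from h import *
st();d=shot('wrist','w2.png')
E
```

```text
{'time_s': 16.575, 'ee_pos': [0.497, 0.112, 0.018], 'tool_rot': [0.999, -0.034, 0.0, -0.0], 'force': [0.072, 0.264, 0.097], 'grip_width': -0.002, 'grip_force': 0.0, 'joint_pos': [-0.252, 0.642, -0.115, 2.031, 0.151, 0.475, -2.119]}
```

View pics/w2.png

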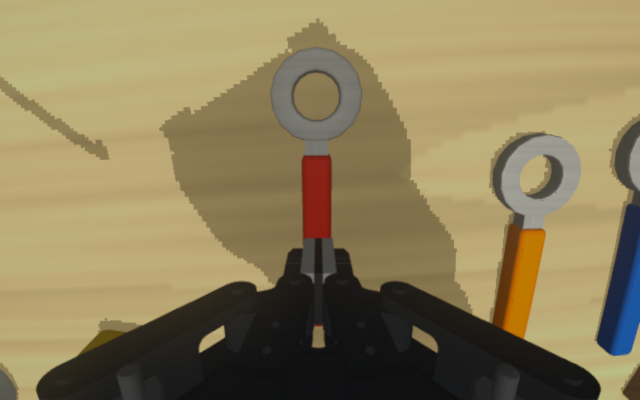

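```bash
python3 - <<'E'
from h import *
print(manip.tip_reach)
d=shot('wrist');P=xyz(d)
for uv in [(318,100),(318,60),(250,150),(318,170),(318,225),(300,215),(310,250),(328,250),(318,285),(318,320),(300,270)]: print(uv,d['img'][uv[1],uv[0]],P[uv[1],uv[0]].round(4))
s=shot('side','s2.png')
a=s['img'][150:330,200:440,::-1];cv2.imwrite('pics/c2.png',cv2.resize(a,None,fx=3,fy=3,interpolation=cv2.INTER_CUBIC))
E
```

```text
0.014
(318, 100) [136 119  80] [5.699e-01 1.067e-01 2.000e-04]
(318, 60) [120 118 111] [0.5884 0.1054 0.0132]
(250, 150) [136 119  80] [ 0.5454  0.1471 -0.0013]
(318, 170) [137  33  22] [0.5341 0.1091 0.0148]
(318, 225) [134  30  16] [0.5033 0.1112 0.0142]
(300, 215) [130 113  74] [ 0.5046  0.1219 -0.0018]
(310, 250) [73 72 68] [0.5082 0.1143 0.0574]
(328, 250) [72 72 67] [0.5077 0.1067 0.0574]
(318, 285) [37 35 33] [0.5034 0.1112 0.0778]
(318, 320) [33 33 31] [0.4874 0.1123 0.0764]
(300, 270) [51 50 46] [0.5042 0.1183 0.067 ]
```

View pics/c2.png

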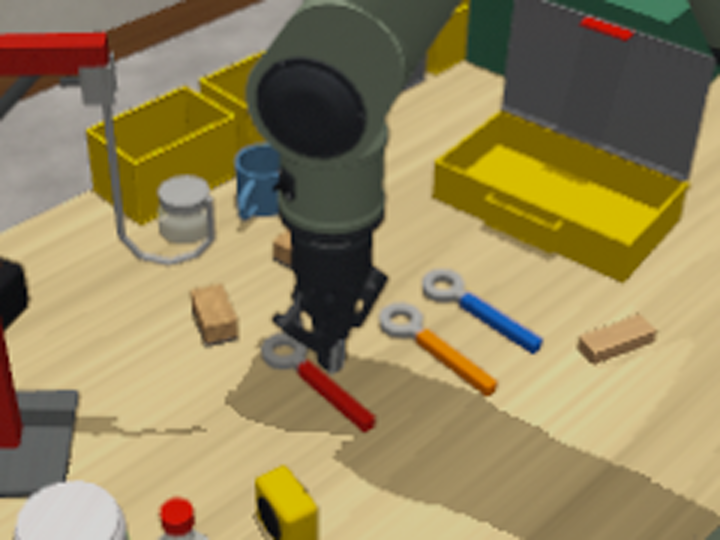

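```bash
python3 - <<'E'
from h import *
s=shot('side');P=xyz(s)
for v in range(262,282,2):
    print(v,[(u,P[v,u].round(3).tolist(),s['img'][v,u].tolist()) for u in (308,312)])
E
```

```text
262 [(308, [0.492, 0.123, 0.092], [23, 24, 29]), (312, [0.484, 0.115, 0.092], [23, 25, 27])]
264 [(308, [0.489, 0.126, 0.087], [23, 24, 27]), (312, [0.484, 0.115, 0.084], [57, 57, 58])]
266 [(308, [0.493, 0.123, 0.075], [23, 24, 27]), (312, [0.485, 0.115, 0.076], [77, 78, 77])]
268 [(308, [0.49, 0.125, 0.071], [23, 24, 27]), (312, [0.487, 0.112, 0.064], [77, 77, 77])]
270 [(308, [0.49, 0.125, 0.063], [24, 25, 28]), (312, [0.486, 0.113, 0.058], [64, 65, 64])]
272 [(308, [0.494, 0.121, 0.05], [22, 24, 26]), (312, [0.486, 0.113, 0.05], [64, 65, 64])]
274 [(308, [0.512, 0.105, 0.018], [126, 71, 50]), (312, [0.517, 0.083, 0.0], [131, 116, 83])]
276 [(308, [0.506, 0.11, 0.018], [142, 16, 9]), (312, [0.508, 0.091, 0.004], [141, 123, 84])]
278 [(308, [0.5, 0.116, 0.018], [143, 16, 7]), (312, [0.492, 0.108, 0.018], [137, 57, 38])]
280 [(308, [0.499, 0.117, 0.011], [121, 14, 11]), (312, [0.485, 0.114, 0.02], [142, 14, 8])]
```

>>> {"fn": "apply_moves", "kwargs": {"delta_rot": [[0,0,0],[0,0,0],[0,0,0],[0,0,0],[0,0,0],[0,0,0],[0,0,0]], "delta_pos": [[0,0,0],[0,0,0],[0,0,0],[0,0,-10],[0,0,-10],[0,0,-6],[0,0,0]], "grip": [0.5,0.5,0.5,0.5,0.5,0.5,0.5]}}

```text
time_s: 17.65
ee_pos: [0.496, 0.1119, -0.0094]
tool_rot: [0.999, -0.034, -0.001, 0.0]
force: [0.8, 0.0, 0.2]
grip_width: 0.503
grip_force: 0.0
```

```bash
python3 - <<'E'
from h import *
st()
s=shot('side');P=xyz(s)
V=s['img'].max(2);q=P[(V<95)&(abs(P[...,0]-.496)<.05)&(abs(P[...,1]-.112)<.07)&(P[...,2]>.003)&(P[...,2]<.09)&(hsv(s)[...,1]<90)]
i=np.argsort(q[:,2])[:400:25];print(q[i].round(3))
E
```

```text
{'time_s': 17.65, 'ee_pos': [0.496, 0.112, -0.009], 'tool_rot': [0.999, -0.034, -0.001, 0.0], 'force': [0.757, 0.033, 0.213], 'grip_width': 0.503, 'grip_force': 0.0, 'joint_pos': [-0.262, 0.693, -0.103, 2.036, 0.162, 0.42, -2.129]}
[[0.509 0.079 0.003]
 [0.504 0.144 0.03 ]
 [0.49  0.145 0.037]
 [0.5   0.143 0.045]
 [0.493 0.142 0.053]
 [0.484 0.143 0.063]
 [0.485 0.138 0.067]
 [0.486 0.064 0.07 ]
 [0.507 0.164 0.073]
 [0.508 0.166 0.077]
 [0.489 0.164 0.082]
 [0.496 0.131 0.086]
 [0.493 0.063 0.088]]
```

>>> {"fn": "apply_moves", "kwargs": {"delta_rot": [[0,0,0],[0,0,0],[0,0,0],[0,0,0],[0,0,0],[0,0,0],[0,0,0],[0,0,0]], "delta_pos": [[0,0,-6],[0,0,-6],[0,0,-5],[0,0,0],[0,0,0],[0,0,0],[0,0,0],[0,0,0]], "grip": [0.5,0.5,0.5,1,1,1,1,1]}}

```text
time_s: 18.7
ee_pos: [0.4989, 0.112, -0.0224]
tool_rot: [0.999, -0.035, 0.003, -0.0]
force: [-11.4, -6.1, 87.0]
grip_width: 0.17
grip_force: 102.7
```

>>> {"fn": "apply_moves", "kwargs": {"delta_rot": [[0,0,0],[0,0,0],[0,0,0]], "delta_pos": [[0,0,4],[0,0,4],[0,0,0]], "grip": [1,1,1], "squeeze": 70}}

```text
time_s: 19.08
ee_pos: [0.4963, 0.112, -0.0179]
tool_rot: [0.999, -0.034, -0.0, 0.0]
force: [-0.3, -0.4, -0.9]
grip_width: 0.166
grip_force: 68.2
```

>>> {"fn": "apply_moves", "kwargs": {"delta_rot": [[0,0,0],[0,0,0],[0,0,0],[0,0,0],[0,0,0],[0,0,0],[0,0,0],[0,0,0],[0,0,0],[0,0,0]], "delta_pos": [[0,0,20],[0,0,35],[0,0,35],[0,0,35],[0,0,35],[0,0,35],[0,0,35],[0,0,35],[0,0,35],[0,0,0]], "grip": [1,1,1,1,1,1,1,1,1,1]}}

```text
time_s: 20.32
ee_pos: [0.4973, 0.1123, 0.2839]
tool_rot: [0.999, -0.034, 0.001, -0.0]
force: [0.8, 0.1, -1.9]
grip_width: 0.171
grip_force: 68.5
```

```bash
cat >> h.py <<'E'
def eye(d,zz):
    """ring hole of held spanner in the wrist view: round light-grey blob with hole, centre on plane zz"""
    m=mask(d,[0,0,85],[180,60,255]);P=xyz(d)
    cs,hr=cv2.findContours(m,cv2.RETR_CCOMP,cv2.CHAIN_APPROX_NONE)
    for c,h in zip(cs,hr[0]):
        if h[3]>=0 and cv2.contourArea(c)>150:
            (x,y),(a,b),t=cv2.fitEllipse(c)
            ring=P[max(0,int(y-b/2-6)):int(y-b/2-1),int(x)-3:int(x)+4,2]
            print('eye px',round(x),round(y),round(a),round(b),'ring z',np.median(ring).round(3),ray(d,[(x,y)],zz)[0].round(4))
E
python3 - <<'E'
from h import *
st();d=shot('wrist','w3.png');eye(d,.312)
s=shot('side','s3.png');o=hook(s)
for nm,k in [('prong',(o[:,0]<-.06)&(o[:,2]>.25)&(o[:,2]<.3)),('bot',(o[:,0]<-.02)&(o[:,0]>-.055)&(o[:,2]<.24))]: print(nm,k.sum(),np.median(o[k],0).round(4),o[k].max(0).round(4))
E
```

```text
{'time_s': 20.325, 'ee_pos': [0.497, 0.112, 0.284], 'tool_rot': [0.999, -0.034, 0.001, -0.0], 'force': [0.755, 0.081, -1.932], 'grip_width': 0.171, 'grip_force': 68.515, 'joint_pos': [-0.202, 0.261, -0.169, 1.799, 0.049, 1.083, -2.028]}
eye px 409 138 18 19 ring z 0.013 [0.5516 0.0697 0.312 ]
eye px 464 129 17 20 ring z 0.013 [0.554  0.0464 0.312 ]
eye px 317 96 65 67 ring z 0.319 [0.5707 0.1072 0.312 ]
prong 39 [-0.0764  0.0026  0.2695] [-0.0731  0.0069  0.289 ]
bot 37 [-0.0361  0.0004  0.2273] [-0.0211  0.0047  0.232 ]
```

View pics/w3.png

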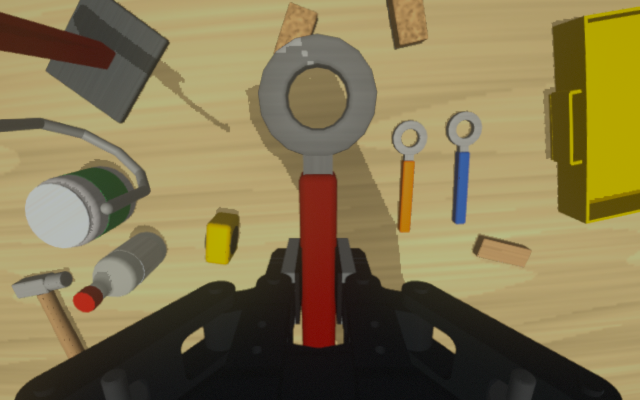

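The held red eye is at (317,96), level and straight. The prong tip is visible at about (107,208).

```bash
python3 - <<'E'
from h import *
d=shot('wrist');P=xyz(d)
print(ray(d,[(107,208)],.285).round(4), P[208,107].round(4),P[206,106].round(4), P[195,125].round(4))
print(B+-.075*ex-.0015*ey)
E
```

```text
[[0.5224 0.2229 0.285 ]] [0.5225 0.2225 0.2855] [0.524  0.222  0.2867] [0.525  0.2224 0.2677]
[0.523771  0.2247325]
```

>>> {"fn": "apply_moves", "kwargs": {"delta_rot": [[0,0,9],[0,0,9],[0,0,9],[0,0,9],[0,0,9],[0,0,9],[0,0,0],[0,0,0]], "delta_pos": [[-4,9,2],[-4,9,2],[-4,9,1],[-4,9,0],[-3,9,0],[-3,9,0],[0,0,0],[0,0,0]], "grip": [1,1,1,1,1,1,1,1]}}

```text
time_s: 21.48
ee_pos: [0.4744, 0.1655, 0.2867]
tool_rot: [0.907, 0.421, -0.001, -0.0]
force: [-0.0, 1.2, -2.5]
grip_width: 0.169
grip_force: 68.4
```

```bash
python3 - <<'E'
from h import *
st();d=shot('wrist','w4.png');eye(d,.318)
E
```

```text
{'time_s': 21.475, 'ee_pos': [0.474, 0.165, 0.287], 'tool_rot': [0.907, 0.421, -0.001, -0.0], 'force': [-0.009, 1.161, -2.541], 'grip_width': 0.169, 'grip_force': 68.425, 'joint_pos': [-0.168, 0.26, -0.351, 1.802, 0.099, 1.098, -1.255]}
eye px 453 264 15 17 ring z 0.011 [0.522 0.125 0.318]
eye px 421 232 15 17 ring z 0.012 [0.5198 0.1476 0.318 ]
eye px 317 96 65 68 ring z 0.321 [0.5217 0.2214 0.318 ]
```

View pics/w4.png

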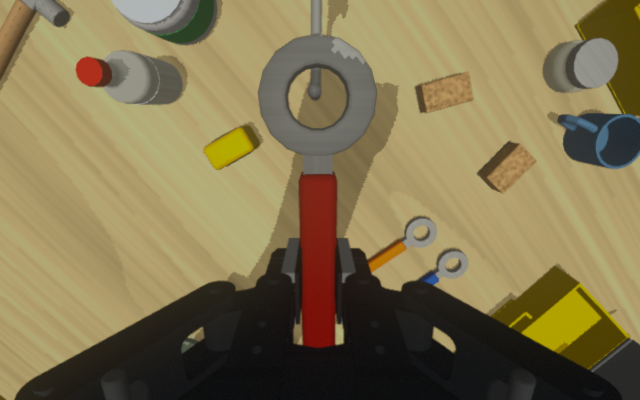

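>>> {"fn": "apply_moves", "kwargs": {"delta_rot": [[0,0,0],[0,0,0],[0,0,0],[0,0,0],[0,0,0],[0,0,0]], "delta_pos": [[1.5,2,0],[0,0,-15],[0,0,-15],[0,0,-16],[0,0,-16],[0,0,0]], "grip": [1,1,1,1,1,1]}}

```text
time_s: 22.28
ee_pos: [0.4753, 0.1678, 0.2239]
tool_rot: [0.906, 0.423, -0.001, -0.0]
force: [-0.0, -0.5, -1.0]
grip_width: 0.162
grip_force: 68.4
```

>>> {"fn": "apply_moves", "kwargs": {"delta_rot": [[3.8,-3.2,0],[3.8,-3.2,0],[3.8,-3.2,0],[3.8,-3.2,0],[0,0,0]], "delta_pos": [[2.75,3.25,-8.5],[2.75,3.25,-8.5],[2.75,3.25,-8.5],[2.75,3.25,-8.5],[0,0,0]], "grip": [1,1,1,1,1]}}

```text
time_s: 22.9
ee_pos: [0.4864, 0.1799, 0.191]
tool_rot: [0.893, 0.416, 0.156, -0.072]
force: [-0.6, 0.3, -1.3]
grip_width: 0.165
grip_force: 68.5
```

```bash
python3 - <<'E'
from h import *
st();s=shot('side','s4.png');
a=s['img'][130:310,150:390,::-1];cv2.imwrite('pics/c4.png',cv2.resize(a,None,fx=3,fy=3,interpolation=cv2.INTER_CUBIC))
E
```

```text
{'time_s': 22.9, 'ee_pos': [0.486, 0.18, 0.191], 'tool_rot': [0.893, 0.416, 0.156, -0.072], 'force': [-0.624, 0.254, -1.261], 'grip_width': 0.165, 'grip_force': 68.463, 'joint_pos': [0.03, 0.28, -0.456, 2.134, -0.081, 0.448, -1.023]}
```

View pics/c4.png

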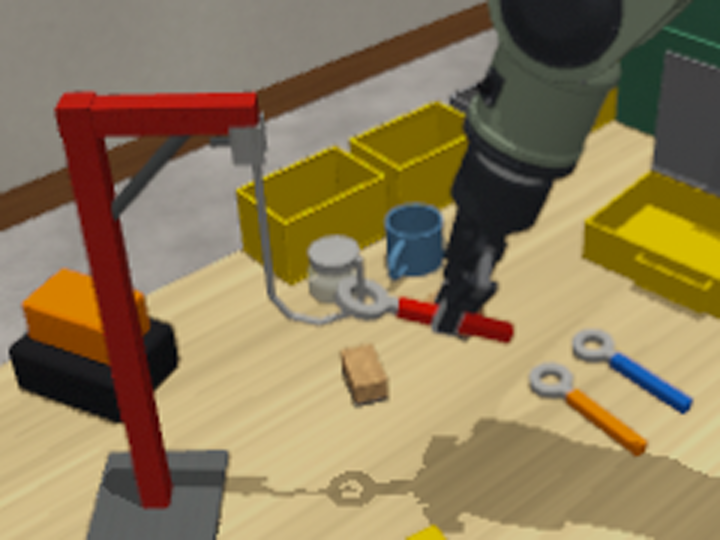

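The ring at crop (365,298) encloses the prong, and the spanner is tilted 20°. I'll tilt further.

>>> {"fn": "apply_moves", "kwargs": {"delta_rot": [[3.8,-3.2,0],[3.8,-3.2,0],[0,0,0]], "delta_pos": [[4.4,5.2,-8.4],[4.4,5.2,-8.4],[0,0,0]], "grip": [1,1,1]}}

```text
time_s: 23.32
ee_pos: [0.4956, 0.1908, 0.174]
tool_rot: [0.876, 0.408, 0.232, -0.109]
force: [0.3, -0.6, -1.1]
grip_width: 0.165
grip_force: 68.5
```

```bash
python3 - <<'E'
from h import *
st()
E
```

```text
{'time_s': 23.325, 'ee_pos': [0.496, 0.191, 0.174], 'tool_rot': [0.876, 0.408, 0.232, -0.109], 'force': [0.347, -0.643, -1.051], 'grip_width': 0.165, 'grip_force': 68.531, 'joint_pos': [0.259, 0.344, -0.67, 2.239, -0.261, 0.183, -0.786]}
```

>>> {"fn": "apply_moves", "kwargs": {"delta_rot": [[0,0,0],[0,0,0],[0,0,0],[0,0,0]], "delta_pos": [[3,3.5,-5],[3,3.5,-5],[3,3.5,-5],[0,0,0]], "grip": [1,1,1,1]}}

```text
time_s: 23.82
ee_pos: [0.504, 0.2031, 0.1615]
tool_rot: [0.875, 0.411, 0.232, -0.109]
force: [0.4, -0.3, -1.6]
grip_width: 0.166
grip_force: 68.5
```

>>> {"fn": "apply_moves", "kwargs": {"delta_rot": [[0,0,0],[0,0,0],[0,0,0],[0,0,0],[0,0,0],[0,0,0]], "delta_pos": [[0,0,0],[0,0,0],[0,0,0],[0,0,0],[0,0,0],[0,0,0]], "grip": [0.8,0.7,0.6,0.5,0.5,0.5]}}

```text
time_s: 24.58
ee_pos: [0.5038, 0.2009, 0.1609]
tool_rot: [0.876, 0.409, 0.232, -0.109]
force: [-0.5, 0.2, 0.2]
grip_width: 0.502
grip_force: 0.0
```

```bash
python3 - <<'E'
from h import *
st();s=shot('side','s5.png');
a=s['img'][130:310,150:390,::-1];cv2.imwrite('pics/c5.png',cv2.resize(a,None,fx=3,fy=3,interpolation=cv2.INTER_CUBIC))
E
```

```text
{'time_s': 24.575, 'ee_pos': [0.504, 0.201, 0.161], 'tool_rot': [0.876, 0.409, 0.232, -0.109], 'force': [-0.471, 0.224, 0.199], 'grip_width': 0.502, 'grip_force': 0.0, 'joint_pos': [0.07, 0.355, -0.47, 2.234, -0.624, 0.168, -0.44]}
```

View pics/c5.png

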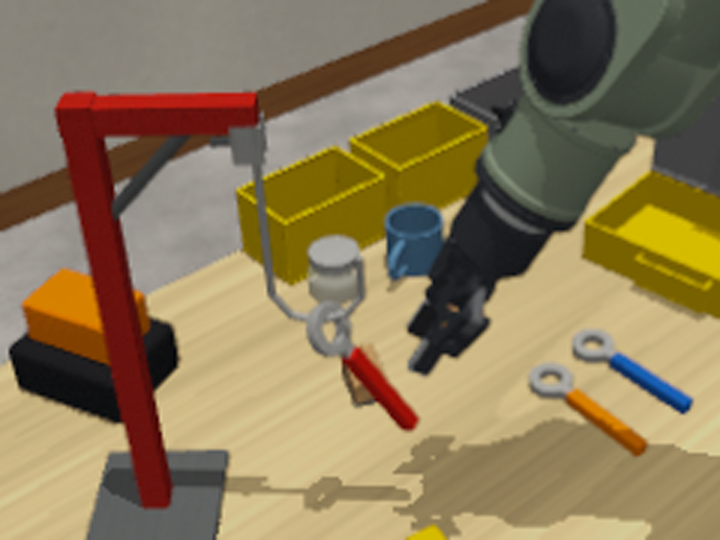

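The red spanner hangs on the J bottom at crop (328,330) and the gripper is clear. Next is the orange one.

>>> {"fn": "apply_moves", "kwargs": {"delta_rot": [[0,0,0],[0,0,0],[-7.6,6.5,0],[-7.6,6.5,0],[-7.6,6.5,0],[0,0,-9],[0,0,-9],[0,0,-9],[0,0,-9],[0,0,-9],[0,0,-9],[0,0,0]], "delta_pos": [[-12,-14,20],[-12,-14,20],[-12,-14,10],[0,-10,0],[0,-10,0],[-4,-25,-18],[-4,-25,-18],[-4,-25,-18],[-4,-25,-18],[-4,-25,-18],[-4,-22,-18],[0,0,0]], "grip": [0.4,0.4,0.4,0.4,0.4,0.4,0.4,0.4,0.4,0.4,0.4,0.4]}}

```text
time_s: 26.12
ee_pos: [0.4471, 0.0096, 0.0939]
tool_rot: [0.997, -0.031, 0.069, -0.012]
force: [0.6, 0.4, 0.9]
grip_width: 0.599
grip_force: 0.0
```

```bash
cat >> h.py <<'E'
def spanners(d):
    for nm,lo,hi in [('red',[0,170,60],[5,255,255]),('orange',[10,190,70],[17,255,255]),('blue',[105,160,50],[116,255,255])]:
        for c,s,l in blobs(mask(d,lo,hi),200):
            v,u=np.nonzero(l);w=ray(d,np.c_[u,v],.016)[:,:2].astype(np.float32)
            r=cv2.minAreaRect(w);print(nm,c.round(),s[4],np.round(r[0],4),np.round(r[1],3),round(r[2],1))
E
python3 - <<'E'
from h import *
st();d=shot('wrist','w5.png');eye(d,.013);spanners(d)
E
```

```text
{'time_s': 26.125, 'ee_pos': [0.447, 0.01, 0.094], 'tool_rot': [0.997, -0.031, 0.069, -0.012], 'force': [0.593, 0.375, 0.921], 'grip_width': 0.599, 'grip_force': 0.0, 'joint_pos': [-0.299, 0.388, 0.177, 2.28, -0.198, 0.345, -1.59]}
eye px 344 116 32 33 ring z 0.013 [ 0.5217 -0.0131  0.013 ]
eye px 440 100 32 34 ring z 0.013 [ 0.5292 -0.087   0.013 ]
orange [343. 218.] 2424 [ 0.4403 -0.0084] [0.015 0.102] 87.0
blue [442. 206.] 2083 [ 0.4473 -0.0857] [0.013 0.101] 89.3
```

```bash
cat >> h.py <<'E'
from scipy.spatial.transform import Rotation as R
def fix(az):
    """remaining rotation vector (deg) to tool down with tool x at azimuth az"""
    s=manip.sense();t=R.from_euler('z',az,degrees=True)*R.from_quat([1,0,0,0])
    print('rotfix',np.degrees((t*R.from_quat(s['tool_rot']).inv()).as_rotvec()).round(1),'p',np.round(s['ee_pos'],4))
E
python3 -c "
from h import *
fix(-3.3)"
```

```text
rotfix [-1.2  8.1  0. ] p [0.4478 0.0105 0.0946]
```

>>> {"fn": "apply_moves", "kwargs": {"delta_rot": [[-1.2,8.1,0],[0,0,0],[0,0,0],[0,0,0],[0,0,0],[0,0,0],[0,0,0],[0,0,0],[0,0,0],[0,0,0]], "delta_pos": [[-0.5,-10,0],[-0.5,-9,-10],[0,0,-35],[0,0,-35],[0,0,-20],[0,0,-13],[0,0,0],[0,0,0],[0,0,0],[0,0,0]], "grip": [0.5,0.5,0.5,0.5,0.5,0.5,1,1,1,1]}}

```text
time_s: 27.42
ee_pos: [0.4474, -0.0086, -0.0176]
tool_rot: [1.0, -0.03, 0.001, 0.0]
force: [-1.1, 0.3, 9.2]
grip_width: 0.164
grip_force: 69.7
```

```bash
python3 -c "
from h import *
st();fix(-3.3)"
```

```text
{'time_s': 27.425, 'ee_pos': [0.447, -0.009, -0.018], 'tool_rot': [1.0, -0.03, 0.001, 0.0], 'force': [-1.137, 0.296, 9.206], 'grip_width': 0.164, 'grip_force': 69.659, 'joint_pos': [-0.195, 0.672, 0.106, 2.201, -0.242, 0.277, -1.51]}
rotfix [0.  0.1 0.1] p [ 0.4474 -0.0086 -0.0176]
```

>>> {"fn": "apply_moves", "kwargs": {"delta_rot": [[0,0,0],[0,0,0],[0,0,0],[0,0,0],[0,0,0],[0,0,0],[0,0,0],[0,0,0],[0,0,0],[0,0,0]], "delta_pos": [[0,0,18],[0,0,35],[0,0,35],[0,0,35],[0,0,35],[0,0,35],[0,0,35],[0,0,40],[0,0,40],[0,0,0]], "grip": [1,1,1,1,1,1,1,1,1,1]}}

```text
time_s: 28.68
ee_pos: [0.448, -0.0086, 0.2922]
tool_rot: [1.0, -0.03, 0.003, -0.001]
force: [-0.7, -1.4, -3.7]
grip_width: 0.163
grip_force: 68.7
```

>>> {"fn": "apply_moves", "kwargs": {"delta_rot": [[0,0,8.9],[0,0,8.9],[0,0,8.9],[0,0,8.9],[0,0,8.9],[0,0,8.9],[0,0,0],[0,0,0]], "delta_pos": [[4.5,29,0],[4.5,29,0],[4.5,29,0],[4.5,29,0],[4.5,29,0],[4.5,29,0],[0,0,0],[0,0,0]], "grip": [1,1,1,1,1,1,1,1]}}

```text
time_s: 29.68
ee_pos: [0.4736, 0.1646, 0.289]
tool_rot: [0.907, 0.421, -0.0, 0.0]
force: [0.1, -2.1, -1.8]
grip_width: 0.164
grip_force: 68.7
```

```bash
cat >> h.py <<'E'
def prong(d,zr=.285):
    """prong tip seen by the wrist camera: nearest-to-camera-bottom wire pixel at z>.27"""
    P=xyz(d);m=(P[...,2]>.262)&(P[...,2]<.295)&(np.hypot(P[...,0]-.523,P[...,1]-.2235)<.03)
    q=P[m];print('prong n',m.sum(),np.median(q,0).round(4) if m.any() else '', q[q[:,2]>.28].mean(0).round(4) if m.any() else '')
E
python3 - <<'E'
from h import *
st();fix(49.8)
for i in range(3): d=shot('wrist','w6.png');eye(d,.318);prong(d)
E
```

```text
{'time_s': 29.675, 'ee_pos': [0.474, 0.165, 0.289], 'tool_rot': [0.907, 0.421, -0.0, 0.0], 'force': [0.076, -2.078, -1.844], 'grip_width': 0.164, 'grip_force': 68.72, 'joint_pos': [-0.518, 0.239, 0.079, 1.818, -0.021, 1.086, -1.132]}
rotfix [ 0. -0. -0.] p [0.4736 0.1646 0.289 ]
eye px 452 263 15 17 ring z 0.012 [0.5215 0.1233 0.318 ]
eye px 318 92 63 66 ring z 0.319 [0.5222 0.2217 0.318 ]
prong n 155 [0.5231 0.2249 0.2868] [0.5232 0.2251 0.2867]
eye px 452 263 15 17 ring z 0.012 [0.5215 0.123  0.318 ]
eye px 318 92 63 66 ring z 0.319 [0.5224 0.2215 0.318 ]
prong n 154 [0.523  0.2249 0.2867] [0.5231 0.2251 0.2866]
eye px 452 263 15 17 ring z 0.012 [0.5216 0.1229 0.318 ]
eye px 318 92 63 66 ring z 0.319 [0.5225 0.2215 0.318 ]
prong n 153 [0.5231 0.2249 0.2866] [0.5232 0.2252 0.2866]
```

>>> {"fn": "apply_moves", "kwargs": {"delta_rot": [[0,0,0],[0,0,0],[0,0,0],[0,0,0],[0,0,0],[0,0,0]], "delta_pos": [[1,3.4,0],[0,0,-16],[0,0,-16],[0,0,-16],[0,0,-16],[0,0,0]], "grip": [1,1,1,1,1,1]}}

```text
time_s: 30.58
ee_pos: [0.4746, 0.1685, 0.225]
tool_rot: [0.907, 0.422, -0.001, 0.0]
force: [-0.3, 0.6, -1.1]
grip_width: 0.164
grip_force: 68.7
```

>>> {"fn": "apply_moves", "kwargs": {"delta_rot": [[3.8,-3.2,0],[3.8,-3.2,0],[3.8,-3.2,0],[3.8,-3.2,0],[0,0,0],[3.8,-3.2,0],[3.8,-3.2,0],[0,0,0],[0,0,0],[0,0,0]], "delta_pos": [[2.75,3.25,-8.5],[2.75,3.25,-8.5],[2.75,3.25,-8.5],[2.75,3.25,-8.5],[0,0,0],[4.4,5.2,-8.4],[4.4,5.2,-8.4],[3,3.5,-5],[3,3.5,-5],[0,0,0]], "grip": [1,1,1,1,1,1,1,1,1,1]}}

```text
time_s: 31.82
ee_pos: [0.5002, 0.2011, 0.1668]
tool_rot: [0.877, 0.411, 0.225, -0.106]
force: [-2.1, -1.8, 3.0]
grip_width: 0.161
grip_force: 69.5
```

```bash
python3 - <<'E'
from h import *
st();s=shot('side','s6.png');
a=s['img'][130:310,150:390,::-1];cv2.imwrite('pics/c6.png',cv2.resize(a,None,fx=3,fy=3,interpolation=cv2.INTER_CUBIC))
E
```

```text
{'time_s': 31.825, 'ee_pos': [0.5, 0.201, 0.167], 'tool_rot': [0.877, 0.411, 0.225, -0.106], 'force': [-2.073, -1.836, 2.97], 'grip_width': 0.161, 'grip_force': 69.482, 'joint_pos': [-0.026, 0.326, -0.361, 2.231, -0.692, 0.213, -0.388]}
```

View pics/c6.png

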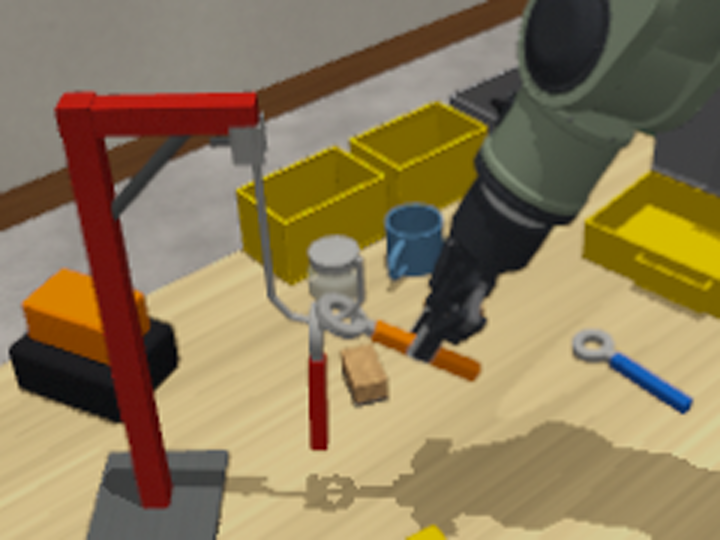

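Red hangs vertically at crop (318,390). The orange eye at (340,318) is threaded on the J beside it. Release.

>>> {"fn": "apply_moves", "kwargs": {"delta_rot": [[0,0,0],[0,0,0],[0,0,0],[0,0,0],[0,0,0],[0,0,0],[0,0,0]], "delta_pos": [[0,0,0],[0,0,0],[0,0,0],[0,0,0],[0,0,0],[0,0,0],[0,0,0]], "grip": [0.8,0.7,0.6,0.5,0.5,0.5,0.5]}}

```text
time_s: 32.75
ee_pos: [0.4997, 0.1994, 0.1664]
tool_rot: [0.878, 0.41, 0.225, -0.106]
force: [-0.2, 0.1, -1.0]
grip_width: 0.497
grip_force: 0.0
```

>>> {"fn": "apply_moves", "kwargs": {"delta_rot": [[0,0,0],[0,0,0],[-7.6,6.5,0],[-7.6,6.5,0],[-7.6,6.5,0],[0,0,-9],[0,0,-9],[0,0,-9],[0,0,-9],[0,0,-9],[0,0,-7],[0,0,0]], "delta_pos": [[-12,-14,20],[-12,-14,20],[-12,-14,10],[0,-10,0],[0,-20,0],[-2,-33,-18],[-2,-33,-18],[-2,-33,-18],[-2,-33,-18],[-2,-33,-18],[-2,-33,-18],[0,0,0]], "grip": [0.4,0.4,0.4,0.4,0.4,0.4,0.4,0.4,0.4,0.4,0.4,0.4]}}

```text
time_s: 34.25
ee_pos: [0.4539, -0.0585, 0.1017]
tool_rot: [0.999, -0.016, 0.039, -0.012]
force: [-0.4, 0.4, 0.3]
grip_width: 0.599
grip_force: 0.0
```

```bash
cat >> h.py <<'E'
def hung(d):
    """coloured handle points of the side view near the hook, stand frame: mean, min, max"""
    P=xyz(d)
    for nm,lo,hi in [('red',[0,170,50],[5,255,255]),('orange',[9,190,70],[17,255,255]),('blue',[105,160,40],[116,255,255])]:
        m=mask(d,lo,hi)>0;q=P[m];o=np.c_[(q[:,:2]-B)@ex,(q[:,:2]-B)@ey,q[:,2]]
        k=(o[:,0]>-.12)&(o[:,0]<.03)&(abs(o[:,1])<.1)&(o[:,2]>.03)&(o[:,2]<.24)
        if k.sum()>5: print(nm,k.sum(),np.median(o[k],0).round(3),'z',o[k,2].min().round(3),o[k,2].max().round(3))
E
python3 - <<'E'
from h import *
st();d=shot('wrist','w7.png');eye(d,.013);spanners(d);fix(-2.3);hung(shot('side','s7.png'))
E
```

```text
{'time_s': 34.25, 'ee_pos': [0.454, -0.058, 0.102], 'tool_rot': [0.999, -0.016, 0.039, -0.012], 'force': [-0.437, 0.441, 0.298], 'grip_width': 0.599, 'grip_force': 0.0, 'joint_pos': [-0.156, 0.41, 0.218, 2.195, -0.245, 0.48, -1.348]}
eye px 355 109 32 33 ring z 0.013 [ 0.5292 -0.0873  0.013 ]
blue [355. 222.] 1236 [ 0.4413 -0.0862] [0.088 0.013] 0.6
rotfix [-1.3  4.5 -0.6] p [ 0.4545 -0.0572  0.1023]
red 158 [-0.045  0.009  0.135] z 0.082 0.185
orange 154 [-0.066  0.002  0.142] z 0.087 0.19
```

>>> {"fn": "apply_moves", "kwargs": {"delta_rot": [[-1.3,4.5,0],[0,0,0],[0,0,0],[0,0,0],[0,0,0],[0,0,0],[0,0,0],[0,0,0],[0,0,0],[0,0,0]], "delta_pos": [[-0.5,-15,0],[0,-13.5,-10],[0,0,-35],[0,0,-35],[0,0,-25],[0,0,-15],[0,0,0],[0,0,0],[0,0,0],[0,0,0]], "grip": [0.5,0.5,0.5,0.5,0.5,0.5,1,1,1,1]}}

```text
time_s: 35.6
ee_pos: [0.4549, -0.0851, -0.0166]
tool_rot: [1.0, -0.014, 0.001, -0.001]
force: [-0.8, 0.9, 9.8]
grip_width: 0.16
grip_force: 69.6
```

```bash
python3 -c "
from h import *
st();fix(-2)"
```

```text
{'time_s': 35.6, 'ee_pos': [0.455, -0.085, -0.017], 'tool_rot': [1.0, -0.014, 0.001, -0.001], 'force': [-0.846, 0.925, 9.817], 'grip_width': 0.16, 'grip_force': 69.636, 'joint_pos': [-0.045, 0.683, 0.135, 2.164, -0.29, 0.309, -1.262]}
rotfix [-0.1  0.1 -0.4] p [ 0.4549 -0.0851 -0.0166]
```

>>> {"fn": "apply_moves", "kwargs": {"delta_rot": [[0,0,0],[0,0,0],[0,0,0],[0,0,0],[0,0,0],[0,0,0],[0,0,0],[0,0,0],[0,0,0],[0,0,0]], "delta_pos": [[0,0,18],[0,0,35],[0,0,35],[0,0,35],[0,0,35],[0,0,35],[0,0,35],[0,0,40],[0,0,40],[0,0,0]], "grip": [1,1,1,1,1,1,1,1,1,1]}}

```text
time_s: 36.85
ee_pos: [0.4553, -0.0853, 0.2933]
tool_rot: [1.0, -0.014, 0.003, -0.001]
force: [0.4, 0.4, -2.4]
grip_width: 0.161
grip_force: 68.5
```

>>> {"fn": "apply_moves", "kwargs": {"delta_rot": [[0,0,6.4],[0,0,6.4],[0,0,6.4],[0,0,6.4],[0,0,6.4],[0,0,6.4],[0,0,6.4],[0,0,6.4],[0,0,0],[0,0,0]], "delta_pos": [[2.4,31.6,0],[2.4,31.6,0],[2.4,31.6,0],[2.4,31.6,0],[2.4,31.6,0],[2.4,31.6,0],[2.4,31.6,0],[2.4,31.6,0],[0,0,0],[0,0,0]], "grip": [1,1,1,1,1,1,1,1,1,1]}}

```text
time_s: 38.1
ee_pos: [0.4733, 0.1673, 0.2903]
tool_rot: [0.908, 0.419, -0.0, -0.001]
force: [0.1, 0.2, -1.5]
grip_width: 0.16
grip_force: 68.6
```

```bash
python3 - <<'E'
from h import *
st();fix(49.8)
for i in range(4): d=shot('wrist','w8.png');eye(d,.318);prong(d)
hung(shot('side'))
E
```

```text
{'time_s': 38.1, 'ee_pos': [0.473, 0.167, 0.29], 'tool_rot': [0.908, 0.419, -0.0, -0.001], 'force': [0.111, 0.176, -1.537], 'grip_width': 0.16, 'grip_force': 68.584, 'joint_pos': [-0.518, 0.239, 0.075, 1.814, -0.022, 1.089, -1.141]}
rotfix [-0.1 -0.1  0.2] p [0.4733 0.1673 0.2903]
eye px 319 92 63 65 ring z 0.319 [0.5225 0.224  0.318 ]
prong n 143 [0.523  0.225  0.2866] [0.5231 0.2252 0.2866]
eye px 319 92 63 66 ring z 0.319 [0.5226 0.2236 0.318 ]
prong n 146 [0.5229 0.2251 0.2865] [0.523  0.2253 0.2866]
eye px 318 92 63 65 ring z 0.32 [0.5227 0.2235 0.318 ]
prong n 143 [0.5228 0.2252 0.2866] [0.5229 0.2254 0.2865]
eye px 318 92 63 65 ring z 0.32 [0.5227 0.2236 0.318 ]
prong n 143 [0.5228 0.2253 0.2867] [0.5228 0.2255 0.2867]
red 158 [-0.033  0.011  0.133] z 0.079 0.184
orange 152 [-0.054  0.003  0.14 ] z 0.084 0.187
```

>>> {"fn": "apply_moves", "kwargs": {"delta_rot": [[0,0,0],[0,0,0],[0,0,0],[0,0,0],[0,0,0],[0,0,0]], "delta_pos": [[0.5,1.8,0],[0,0,-16],[0,0,-17],[0,0,-16],[0,0,-16],[0,0,0]], "grip": [1,1,1,1,1,1]}}

```text
time_s: 39.1
ee_pos: [0.4736, 0.1693, 0.225]
tool_rot: [0.908, 0.419, -0.001, -0.001]
force: [-0.8, -0.3, -0.9]
grip_width: 0.166
grip_force: 68.6
```

>>> {"fn": "apply_moves", "kwargs": {"delta_rot": [[3.8,-3.2,0],[3.8,-3.2,0],[3.8,-3.2,0],[3.8,-3.2,0],[0,0,0],[3.8,-3.2,0],[3.8,-3.2,0],[0,0,0],[0,0,0]], "delta_pos": [[2.75,3.25,-8.5],[2.75,3.25,-8.5],[2.75,3.25,-8.5],[2.75,3.25,-8.5],[0,0,0],[4.4,5.2,-8.4],[4.4,5.2,-8.4],[1.5,2,-4],[0,0,0]], "grip": [1,1,1,1,1,1,1,1,1]}}

```text
time_s: 40.22
ee_pos: [0.4952, 0.1957, 0.1729]
tool_rot: [0.879, 0.407, 0.225, -0.108]
force: [-3.7, -2.0, 3.1]
grip_width: 0.163
grip_force: 69.3
```

```bash
python3 - <<'E'
from h import *
st();s=shot('side','s8.png');hung(s)
a=s['img'][130:310,150:390,::-1];cv2.imwrite('pics/c8.png',cv2.resize(a,None,fx=3,fy=3,interpolation=cv2.INTER_CUBIC))
E
```

```text
{'time_s': 40.225, 'ee_pos': [0.495, 0.196, 0.173], 'tool_rot': [0.879, 0.407, 0.225, -0.108], 'force': [-3.675, -1.996, 3.055], 'grip_width': 0.163, 'grip_force': 69.343, 'joint_pos': [-0.011, 0.306, -0.364, 2.238, -0.688, 0.231, -0.396]}
red 155 [-0.033  0.012  0.134] z 0.08 0.185
orange 154 [-0.056  0.004  0.139] z 0.083 0.187
blue 72 [-0.106  0.009  0.215] z 0.201 0.224
```

View pics/c8.png

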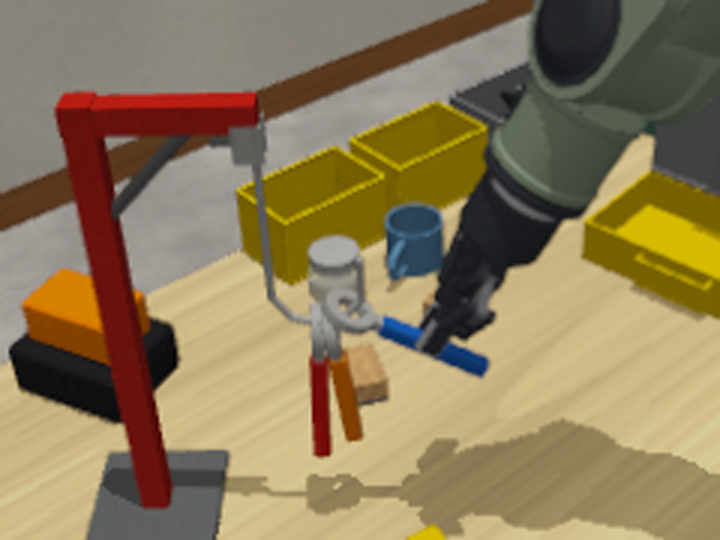

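Red and orange hang, and the blue eye at crop (350,310) is threaded on the prong side. Release it and head for block A.

>>> {"fn": "apply_moves", "kwargs": {"delta_rot": [[0,0,0],[0,0,0],[0,0,0],[0,0,0],[0,0,0],[0,0,0],[0,0,0]], "delta_pos": [[0,0,0],[0,0,0],[0,0,0],[0,0,0],[0,0,0],[0,0,0],[0,0,0]], "grip": [0.8,0.7,0.6,0.5,0.5,0.5,0.5]}}

```text
time_s: 41.15
ee_pos: [0.4943, 0.1951, 0.1723]
tool_rot: [0.879, 0.407, 0.225, -0.108]
force: [1.1, -0.1, 1.4]
grip_width: 0.498
grip_force: 0.0
```

>>> {"fn": "apply_moves", "kwargs": {"delta_rot": [[0,0,0],[0,0,0],[-7.6,6.5,0],[-7.6,6.5,0],[-7.6,6.5,0],[0,0,0],[0,0,-8],[0,0,-8],[0,0,-8],[0,0,-8],[0,0,-9],[0,0,0]], "delta_pos": [[-12,-14,20],[-12,-14,20],[-12,-14,10],[0,-20,0],[0,-25,0],[20,-30,0],[25,-25,0],[25,-15,0],[30,-15,-10],[30,-10,-20],[30,-10,-20],[0,0,0]], "grip": [0.4,0.4,0.4,0.4,0.2,0.2,0,0,0,0,0,0]}}

```text
time_s: 42.65
ee_pos: [0.6213, 0.0136, 0.1657]
tool_rot: [0.997, 0.077, 0.024, -0.014]
force: [-0.5, -0.1, 0.2]
grip_width: 1.001
grip_force: 0.0
```

```bash
cat >> h.py <<'E'
def cork(d):
    for c,s,l in blobs(mask(d,[8,90,70],[20,185,255]),400):
        P=xyz(d)[l];z=np.median(P[:,2])
        if .02<z<.045:
            v,u=np.nonzero(l);w=ray(d,np.c_[u,v],.03)[:,:2].astype(np.float32)
            t=P[P[:,2]>.025];r=cv2.minAreaRect(t[:,:2].astype(np.float32));print('cork',c.round(),s[4],'z',z.round(3),np.round(r[0],4),np.round(r[1],3),round(r[2],1))
E
python3 - <<'E'
from h import *
st();fix(8.8);d=shot('wrist','w9.png');cork(d);hung(shot('side','s9.png'))
E
```

```text
{'time_s': 42.65, 'ee_pos': [0.621, 0.014, 0.166], 'tool_rot': [0.997, 0.077, 0.024, -0.014], 'force': [-0.526, -0.074, 0.164], 'grip_width': 1.001, 'grip_force': 0.0, 'joint_pos': [-0.219, 0.545, 0.17, 1.705, -0.153, 0.855, -1.394]}
rotfix [-1.8  2.6 -0. ] p [0.6213 0.0136 0.1657]
cork [210. 133.] 2829 z 0.029 [0.6751 0.0962] [0.063 0.142] 28.5
cork [353. 143.] 2742 z 0.029 [ 0.6694 -0.0053] [0.061 0.043] 9.1
red 151 [-0.027  0.006  0.135] z 0.083 0.186
orange 146 [-0.049  0.001  0.137] z 0.084 0.186
blue 141 [-0.068  0.002  0.142] z 0.088 0.189
```

All three spanners hang. Pick block A.

>>> {"fn": "apply_moves", "kwargs": {"delta_rot": [[-1.8,2.6,0],[0,0,0],[0,0,0],[0,0,0],[0,0,0],[0,0,0],[0,0,0],[0,0,0],[0,0,0],[0,0,0],[0,0,0]], "delta_pos": [[24,-10,0],[24,-10,-20],[0,0,-35],[0,0,-35],[0,0,-35],[0,0,-35],[0,0,-17],[0,0,0],[0,0,0],[0,0,0],[0,0,0]], "grip": [0.2,0.2,0.2,0.2,0.2,0.2,0.2,1,1,1,1], "squeeze": 50}}

```text
time_s: 44.12
ee_pos: [0.6701, -0.0058, -0.0075]
tool_rot: [0.997, 0.078, 0.003, -0.001]
force: [-1.4, -0.0, 8.8]
grip_width: 0.405
grip_force: 51.2
```

```bash
python3 -c "
from h import *
st();fix(8.8)"
```

```text
{'time_s': 44.125, 'ee_pos': [0.67, -0.006, -0.008], 'tool_rot': [0.997, 0.078, 0.003, -0.001], 'force': [-1.426, -0.029, 8.808], 'grip_width': 0.405, 'grip_force': 51.17, 'joint_pos': [-0.167, 0.862, 0.139, 1.608, -0.17, 0.678, -1.358]}
rotfix [-0.1  0.3 -0.1] p [ 0.6701 -0.0058 -0.0075]
```

>>> {"fn": "apply_moves", "kwargs": {"delta_rot": [[0,0,0],[0,0,0],[0,0,0],[0,0,0],[0,0,0],[0,0,0],[0,0,0],[0,0,0],[0,0,0],[0,0,0],[0,0,0],[0,0,0]], "delta_pos": [[0,0,35],[0,0,35],[0,0,35],[0,0,35],[-11.5,-39.5,0],[-11.5,-39.5,0],[-11.5,-39.5,0],[-11.5,-39.5,0],[-11.5,-39.5,0],[-11.5,-39.5,0],[-11.5,-39,0],[0,0,0]], "grip": [1,1,1,1,1,1,1,1,1,1,1,1]}}

```text
time_s: 45.62
ee_pos: [0.5871, -0.2858, 0.1318]
tool_rot: [0.997, 0.076, 0.002, 0.001]
force: [0.4, -0.2, -0.4]
grip_width: 0.406
grip_force: 50.1
```

```bash
python3 - <<'E'
from h import *
st();fix(8.8)
d=shot('top','t2.png');P=xyz(d)
for c,s,l in blobs(mask(d,[10,100,70],[18,175,255]),60):
    w=np.median(P[l],0)
    if .3<w[0]<.75 and abs(w[1])<.4:
        t=P[l];t=t[t[:,2]>.015] if (t[:,2]>.015).any() else t
        print(c.round(),s[4],w.round(3),cv2.minAreaRect(t[:,:2].astype(np.float32)))
E
```

```text
{'time_s': 45.625, 'ee_pos': [0.587, -0.286, 0.132], 'tool_rot': [0.997, 0.076, 0.002, 0.001], 'force': [0.359, -0.214, -0.378], 'grip_width': 0.406, 'grip_force': 50.097, 'joint_pos': [0.247, 0.655, 0.179, 1.601, -0.141, 0.894, -0.942]}
rotfix [0.  0.2 0.1] p [ 0.5871 -0.2858  0.1318]
[290. 181.] 258 [0.657 0.129 0.029] ((0.5254182815551758, 0.10043691843748093), (0.3338310122489929, 0.061461661010980606), 12.124567985534668)
```

>>> {"fn": "apply_moves", "kwargs": {"delta_rot": [[0,0,0],[0,0,0],[0,0,0],[0,0,0],[0,0,0],[0,0,0],[0,0,0],[0,0,0],[0,0,0],[0,0,0],[0,0,0],[0,0,0]], "delta_pos": [[3,5,-30],[0,0,-35],[0,0,-35],[0,0,-20],[0,0,-8],[0,0,-3],[0,0,0],[0,0,0],[0,0,0],[0,0,35],[0,0,45],[0,0,50]], "grip": [1,1,1,1,1,1,1,0.3,0.3,0.3,0.3,0.3]}}

```text
time_s: 47.18
ee_pos: [0.5913, -0.2768, 0.1311]
tool_rot: [0.997, 0.078, 0.001, -0.001]
force: [0.4, 0.4, -0.1]
grip_width: 0.7
grip_force: 0.0
```

```bash
python3 - <<'E'
from h import *
st();d=shot('wrist','w10.png');P=xyz(d)
for c,s,l in blobs(mask(d,[10,100,60],[19,175,255]),400):
    w=np.median(P[l],0);r=cv2.minAreaRect(P[l][:,:2].astype(np.float32));print(c.round(),s[4],w.round(3),np.round(r[0],3),np.round(r[1],3),r[2])
E
```

```text
{'time_s': 47.175, 'ee_pos': [0.591, -0.277, 0.131], 'tool_rot': [0.997, 0.078, 0.001, -0.001], 'force': [0.417, 0.394, -0.112], 'grip_width': 0.7, 'grip_force': 0.0, 'joint_pos': [0.234, 0.657, 0.178, 1.6, -0.142, 0.896, -0.951]}
[319. 190.] 2940 [ 0.596 -0.277  0.033] [ 0.611 -0.275] [0.097 0.034] 9.337812423706055
[175. 380.] 1085 [ 0.354 -0.155  0.017] [ 0.48  -0.212] [0.042 0.37 ] 66.41197967529297
```

>>> {"fn": "apply_moves", "kwargs": {"delta_rot": [[0,0,0],[0,0,-3.5],[0,0,-3.5],[0,0,-3.5],[0,0,-3.5],[0,0,-3.5],[0,0,-3.5],[0,0,-3.5],[0,0,-3.5],[0,0,-3.5],[0,0,-3.5],[0,0,0]], "delta_pos": [[0,0,35],[1,38,0],[1,38,0],[1,38,0],[1,38,0],[1,38,0],[1,38,0],[1,38,0],[1,38,0],[1,38,0],[1,38,0],[0,0,0]], "grip": [0,0,0,0,0,0,0,0,0,0,0,0]}}

```text
time_s: 48.72
ee_pos: [0.6013, 0.1068, 0.1645]
tool_rot: [0.975, -0.224, 0.002, -0.001]
force: [0.2, -0.0, 0.1]
grip_width: 0.997
grip_force: 0.0
```

```bash
python3 - <<'E'
from h import *
st();d=shot('wrist','w11.png');P=xyz(d)
m=mask(d,[8,90,60],[20,185,255])>0
m&=(P[...,2]>.024)&(P[...,2]<.04)
m=cv2.morphologyEx(m.astype(np.uint8)*255,cv2.MORPH_OPEN,np.ones((3,3)))
for c,s,l in blobs(m,300):
    r=cv2.minAreaRect(P[l][:,:2].astype(np.float32));print(c.round(),s[4],np.median(P[l],0).round(3),np.round(r[0],4),np.round(r[1],3),r[2])
fix(-26)
E
```

```text
{'time_s': 48.725, 'ee_pos': [0.601, 0.107, 0.165], 'tool_rot': [0.975, -0.224, 0.002, -0.001], 'force': [0.224, -0.015, 0.094], 'grip_width': 0.997, 'grip_force': 0.0, 'joint_pos': [-0.499, 0.569, 0.333, 1.7, -0.225, 0.907, -2.098]}
[270. 139.] 2634 [0.659 0.128 0.029] [0.6577 0.1286] [0.036 0.063] 66.02920532226562
rotfix [ 0.   0.2 -0.1] p [0.6014 0.1044 0.1646]
```

>>> {"fn": "apply_moves", "kwargs": {"delta_rot": [[0,0,2],[0,0,0],[0,0,0],[0,0,0],[0,0,0],[0,0,0],[0,0,0],[0,0,0],[0,0,0],[0,0,0],[0,0,0]], "delta_pos": [[28,11.5,0],[28,11,-20],[0,0,-35],[0,0,-35],[0,0,-35],[0,0,-33],[0,0,-15],[0,0,0],[0,0,0],[0,0,0],[0,0,0]], "grip": [0.2,0.2,0.2,0.2,0.2,0.2,0.2,1,1,1,1]}}

```text
time_s: 50.15
ee_pos: [0.6585, 0.1257, -0.0067]
tool_rot: [0.978, -0.208, 0.003, -0.0]
force: [-0.1, -0.3, 7.7]
grip_width: 0.406
grip_force: 51.3
```

```bash
python3 -c "
from h import *
st();fix(8.8)"
```

```text
{'time_s': 50.15, 'ee_pos': [0.658, 0.126, -0.007], 'tool_rot': [0.978, -0.208, 0.003, -0.0], 'force': [-0.107, -0.332, 7.659], 'grip_width': 0.406, 'grip_force': 51.258, 'joint_pos': [-0.431, 0.874, 0.245, 1.611, -0.295, 0.688, -2.033]}
rotfix [-0.1  0.3 32.9] p [ 0.6585  0.1257 -0.0067]
```

>>> {"fn": "apply_moves", "kwargs": {"delta_rot": [[0,0,0],[0,0,0],[0,0,0],[0,0,0],[0,0,2.75],[0,0,2.75],[0,0,2.75],[0,0,2.75],[0,0,2.75],[0,0,2.75],[0,0,2.75],[0,0,2.75]], "delta_pos": [[0,0,35],[0,0,35],[0,0,35],[0,0,35],[-14.3,-35.5,0],[-14.3,-35.5,0],[-14.3,-35.5,0],[-14.3,-35.5,0],[-14.3,-35.5,0],[-14.3,-35.5,0],[-14.3,-35.5,0],[-14.3,-35.5,0]], "grip": [1,1,1,1,1,1,1,1,1,1,1,1]}}

```text
time_s: 51.65
ee_pos: [0.5428, -0.1595, 0.1326]
tool_rot: [1.0, -0.017, 0.002, -0.0]
force: [-0.1, -0.4, -0.5]
grip_width: 0.409
grip_force: 50.3
```

>>> {"fn": "apply_moves", "kwargs": {"delta_rot": [[0,0,2.75],[0,0,2.75],[0,0,2.75],[0,0,2.75],[0,0,0]], "delta_pos": [[-14.3,-35.5,0],[-14.3,-35.5,0],[-14.3,-35.5,0],[-14.3,-35.5,0],[0,0,0]], "grip": [1,1,1,1,1]}}

```text
time_s: 52.28
ee_pos: [0.4845, -0.3035, 0.1325]
tool_rot: [0.997, 0.076, 0.002, 0.0]
force: [0.1, 0.0, -0.2]
grip_width: 0.409
grip_force: 50.3
```

```bash
python3 -c "
from h import *
st();fix(8.8)"
```

```text
{'time_s': 52.275, 'ee_pos': [0.484, -0.303, 0.133], 'tool_rot': [0.997, 0.076, 0.002, 0.0], 'force': [0.05, 0.034, -0.208], 'grip_width': 0.409, 'grip_force': 50.259, 'joint_pos': [0.342, 0.536, 0.161, 1.824, -0.118, 0.787, -0.855]}
rotfix [0.  0.2 0.1] p [ 0.4845 -0.3035  0.1325]
```

>>> {"fn": "apply_moves", "kwargs": {"delta_rot": [[0,0,0],[0,0,0],[0,0,0],[0,0,0],[0,0,0],[0,0,0],[0,0,0],[0,0,0],[0,0,0],[0,0,0],[0,0,0],[0,0,0]], "delta_pos": [[3,10,-30],[0,0,-35],[0,0,-35],[0,0,-20],[0,0,-8],[0,0,-3],[0,0,0],[0,0,0],[0,0,0],[0,0,35],[0,0,45],[0,0,50]], "grip": [1,1,1,1,1,1,1,0.3,0.3,0.3,0.3,0.3]}}

```text
time_s: 53.78
ee_pos: [0.4887, -0.2902, 0.1321]
tool_rot: [0.997, 0.078, 0.001, -0.001]
force: [1.4, 0.2, -0.9]
grip_width: 0.701
grip_force: 0.0
```

>>> {"fn": "apply_moves", "kwargs": {"delta_rot": [[0,0,0],[0,0,0],[0,0,0],[0,0,0],[0,0,0],[0,0,0],[0,0,0]], "delta_pos": [[0,35,35],[0,40,25],[0,40,20],[0,40,0],[0,40,0],[0,40,0],[0,0,0]], "grip": [1,1,1,1,1,1,1]}}

```text
time_s: 54.65
ee_pos: [0.489, -0.0526, 0.211]
tool_rot: [0.997, 0.08, 0.002, -0.001]
force: [0.3, -0.8, -1.3]
grip_width: 0.001
grip_force: 0.0
```

```bash
python3 - <<'E'
from h import *
st();fix(8.8);d=shot('top','t3.png');P=xyz(d)
T=np.array([.537,-.297]);tx=np.array([.988,.153]);ty=np.array([-.153,.988])
loc=lambda q:np.c_[(q[:,:2]-T)@tx,(q[:,:2]-T)@ty,q[:,2]]
for c,s,l in blobs(mask(d,[8,90,60],[20,185,255]),60):
    w=np.median(P[l],0)
    if .25<w[0]<.75 and abs(w[1])<.4: print('cork',c.round(),s[4],w.round(3),np.median(loc(P[l]),0).round(3))
L=loc(P.reshape(-1,3));H=hsv(d).reshape(-1,3)
k=(abs(L[:,0])<.14)&(L[:,1]>-.17)&(L[:,1]<.15)&(L[:,2]>.08)&(L[:,2]<.25)
for lo in np.arange(.08,.24,.02):
    j=k&(L[:,2]>lo)&(L[:,2]<lo+.02)
    if j.sum()>10:print('flap z',lo.round(2),j.sum(),np.median(L[j],0).round(3),L[j,0].min().round(3),L[j,0].max().round(3))
y=(H[:,0]>24)&(H[:,0]<32)&(H[:,1]>150)&(abs(L[:,0])<.2)&(abs(L[:,1])<.15)
print('yellow ext',L[y].min(0).round(3),L[y].max(0).round(3))
s=shot('side','s10.png');hung(s)
E
```

```text
{'time_s': 54.65, 'ee_pos': [0.489, -0.053, 0.211], 'tool_rot': [0.997, 0.08, 0.002, -0.001], 'force': [0.294, -0.84, -1.315], 'grip_width': 0.001, 'grip_force': 0.0, 'joint_pos': [-0.115, 0.308, 0.129, 1.948, -0.053, 0.885, -1.37]}
rotfix [-0.1  0.2 -0.4] p [ 0.489  -0.0526  0.211 ]
cork [351. 164.] 4268 [ 0.715 -0.053 -0.001] [ 0.206  0.214 -0.001]
cork [233. 194.] 74 [ 0.625  0.306 -0.001] [ 0.18   0.582 -0.001]
cork [425. 201.] 236 [ 0.591 -0.276  0.034] [0.056 0.013 0.034]
cork [422. 234.] 243 [ 0.493 -0.262  0.034] [-0.038  0.041  0.034]
cork [441. 285.] 651 [ 0.342 -0.319 -0.   ] [-0.196  0.008 -0.   ]
flap z 0.08 251 [-0.003 -0.078  0.09 ] -0.129 0.128
flap z 0.1 260 [ 0.002 -0.079  0.11 ] -0.128 0.127
flap z 0.12 281 [-0.001 -0.08   0.13 ] -0.13 0.129
flap z 0.14 281 [-0.013 -0.081  0.15 ] -0.128 0.128
flap z 0.16 231 [-0.041 -0.082  0.169] -0.129 0.128
flap z 0.18 246 [-0.035 -0.084  0.19 ] -0.13 0.129
flap z 0.2 552 [-0.001 -0.085  0.215] -0.129 0.128
flap z 0.22 28 [-0.018 -0.083  0.221] -0.127 0.07
yellow ext [-0.13  -0.089 -0.007] [0.13  0.082 0.064]
red 155 [-0.024  0.009  0.136] z 0.083 0.187
orange 147 [-0.046  0.004  0.137] z 0.081 0.185
blue 141 [-0.066  0.006  0.141] z 0.088 0.19
```

```bash
python3 - <<'E'
from h import *
d=shot('top');P=xyz(d);H=hsv(d)
for a in np.arange(.36,.72,.04):
    row=[]
    for b in np.arange(-.39,-.6,-.03):
        k=(abs(P[...,0]-a)<.02)&(abs(P[...,1]-b)<.015)
        row.append(P[k][:,2].max().round(2) if k.any() else None)
    print(a.round(2),row)
E
```

```text
0.36 [np.float64(0.01), np.float64(0.01), np.float64(0.01), np.float64(0.01), np.float64(0.0), np.float64(0.01), np.float64(0.01)]
0.4 [np.float64(0.06), np.float64(0.01), np.float64(0.01), np.float64(0.01), np.float64(0.01), np.float64(0.01), np.float64(0.01)]
0.44 [np.float64(0.22), np.float64(0.01), np.float64(0.01), np.float64(0.0), np.float64(0.01), np.float64(0.01), np.float64(0.01)]
0.48 [np.float64(0.22), None, None, np.float64(0.01), np.float64(0.01), np.float64(0.01), np.float64(0.01)]
0.52 [np.float64(0.22), None, None, np.float64(0.01), np.float64(0.01), np.float64(0.01), np.float64(0.01)]
0.56 [np.float64(0.22), None, None, np.float64(0.01), np.float64(0.17), np.float64(0.17), np.float64(0.17)]
0.6 [np.float64(0.22), None, np.float64(0.0), np.float64(0.01), np.float64(0.17), None, None]
0.64 [None, None, np.float64(0.0), np.float64(0.01), np.float64(0.17), None, None]
0.68 [np.float64(0.0), None, np.float64(0.0), np.float64(0.01), np.float64(0.17), None, None]
```

>>> {"fn": "apply_moves", "kwargs": {"delta_rot": [[0,0,0],[0,0,0],[0,0,0],[0,0,0],[0,0,0],[0,0,0],[0,0,0],[0,0,0],[0,0,0],[0,0,0],[0,0,0],[0,0,0]], "delta_pos": [[0,0,35],[0,0,35],[3.8,-37.7,0],[3.8,-37.7,0],[3.8,-37.7,0],[3.8,-37.7,0],[3.8,-37.7,0],[3.8,-37.7,0],[3.8,-37.7,0],[3.8,-37.7,0],[3.8,-37.7,0],[3.8,-37.7,0]], "grip": [1,1,1,1,1,1,1,1,1,1,1,1]}}

```text
time_s: 56.3
ee_pos: [0.526, -0.4348, 0.2806]
tool_rot: [0.997, 0.077, 0.001, -0.0]
force: [0.3, 0.9, 0.6]
grip_width: -0.0
grip_force: 0.0
```

```bash
python3 -c "
from h import *
st();fix(8.8)"
```

```text
{'time_s': 56.3, 'ee_pos': [0.526, -0.435, 0.281], 'tool_rot': [0.997, 0.077, 0.001, -0.0], 'force': [0.295, 0.872, 0.567], 'grip_width': -0.0, 'grip_force': 0.0, 'joint_pos': [0.446, 0.574, 0.266, 1.354, -0.155, 1.232, -0.693]}
rotfix [-0.1  0.2 -0. ] p [ 0.526  -0.4348  0.2806]
```

>>> {"fn": "apply_moves", "kwargs": {"delta_rot": [[0,0,0],[0,0,0],[0,0,0],[0,0,0],[0,0,0],[0,0,0],[0,0,0],[0,0,0],[0,0,0],[0,0,0],[0,0,0]], "delta_pos": [[0,0,-37],[0,0,-37],[0,0,-36],[-1.8,11.4,0],[-1.8,11.4,0],[-1.8,11.4,0],[-1.8,11.4,0],[-1.8,11.6,-2],[-1.8,11.6,-2],[-1.8,11.6,-2],[-1.8,11.6,-2]], "grip": [1,1,1,1,1,1,1,1,1,1,1]}}

```text
time_s: 57.68
ee_pos: [0.5123, -0.3395, 0.1625]
tool_rot: [0.997, 0.078, 0.001, -0.001]
force: [0.2, -0.8, -1.0]
grip_width: 0.002
grip_force: 0.4
```

>>> {"fn": "apply_moves", "kwargs": {"delta_rot": [[0,0,0],[0,0,0],[0,0,0],[0,0,0],[0,0,0],[0,0,0],[0,0,0],[0,0,0]], "delta_pos": [[-1.6,10.4,-6],[-1.6,10.4,-6],[-1.6,10.4,-6],[-1.6,10.4,-6],[-1.2,7.4,-9.2],[-1.2,7.4,-9.2],[-1.2,7.4,-9.2],[-1.2,7.4,-9.2]], "grip": [1,1,1,1,1,1,1,1]}}

```text
time_s: 58.68
ee_pos: [0.5012, -0.2687, 0.1012]
tool_rot: [0.997, 0.078, 0.002, -0.001]
force: [0.1, -0.6, -0.4]
grip_width: 0.004
grip_force: 0.2
```

```bash
cat >> h.py <<'E'
def flap(d):
    P=xyz(d);T=np.array([.537,-.297]);L=np.c_[(P.reshape(-1,3)[:,:2]-T)@[.988,.153],(P.reshape(-1,3)[:,:2]-T)@[-.153,.988],P[...,2].ravel()]
    S=hsv(d).reshape(-1,3);red=((S[:,0]<5)|(S[:,0]>175))&(S[:,1]>170)&(abs(L[:,0])<.06)&(abs(L[:,1])<.14)
    print('tab',red.sum(),np.median(L[red],0).round(3) if red.any() else '')
    for y in np.arange(-.07,.1,.02):
        k=(abs(L[:,1]-y)<.006)&(abs(abs(L[:,0])-.1)<.02)
        if k.any(): print('y',y.round(2),k.sum(),'z med',np.median(L[k,2]).round(3))
E
python3 - <<'E'
from h import *
st();flap(shot('side','s11.png'))
E
```

```text
{'time_s': 58.675, 'ee_pos': [0.501, -0.269, 0.101], 'tool_rot': [0.997, 0.078, 0.002, -0.001], 'force': [0.107, -0.594, -0.427], 'grip_width': 0.004, 'grip_force': 0.223, 'joint_pos': [0.238, 0.582, 0.213, 1.855, -0.181, 0.721, -0.862]}
tab 86 [-0.     0.068  0.126]
y -0.07 113 z med 0.025
y -0.05 38 z med 0.008
y -0.03 26 z med 0.007
y -0.01 32 z med 0.007
y 0.01 15 z med 0.104
y 0.03 44 z med 0.416
y 0.05 56 z med 0.446
y 0.07 299 z med 0.032
y 0.09 84 z med 0.004
```

>>> {"fn": "apply_moves", "kwargs": {"delta_rot": [[0,0,0],[0,0,0],[0,0,0],[0,0,0],[0,0,0],[0,0,0],[0,0,0],[0,0,0]], "delta_pos": [[-0.7,4.6,-11],[-0.7,4.6,-11],[-0.7,4.6,-11],[-0.6,3.7,-8.5],[-0.6,3.7,-8.5],[-0.6,3.7,-6],[-0.6,3.7,-4],[0,0,0]], "grip": [1,1,1,1,1,1,1,1]}}

```text
time_s: 59.72
ee_pos: [0.4968, -0.2402, 0.0417]
tool_rot: [0.997, 0.078, 0.001, -0.001]
force: [0.4, 0.6, 1.0]
grip_width: -0.003
grip_force: 0.0
```

>>> {"fn": "apply_moves", "kwargs": {"delta_rot": [[0,0,0],[0,0,0],[0,0,0],[0,0,0]], "delta_pos": [[0,2,-2.5],[0,2,-2.5],[0,0,-2.5],[0,0,0]], "grip": [1,1,1,1]}}

```text
time_s: 60.22
ee_pos: [0.4973, -0.2372, 0.0367]
tool_rot: [0.997, 0.078, 0.002, -0.0]
force: [-13.8, 3.6, 51.9]
grip_width: -0.002
grip_force: 25.9
```

```bash
python3 - <<'E'
from h import *
st();flap(shot('side','s12.png'))
E
```

```text
{'time_s': 60.225, 'ee_pos': [0.497, -0.237, 0.037], 'tool_rot': [0.997, 0.078, 0.002, -0.0], 'force': [-13.817, 3.648, 51.899], 'grip_width': -0.002, 'grip_force': 25.859, 'joint_pos': [0.211, 0.662, 0.179, 1.932, -0.212, 0.561, -0.884]}
tab 23 [-0.002  0.084  0.054]
y -0.07 47 z med 0.061
y -0.05 36 z med 0.06
y -0.03 41 z med 0.061
y -0.01 46 z med 0.061
y 0.01 43 z med 0.061
y 0.03 37 z med 0.061
y 0.05 58 z med 0.062
y 0.07 357 z med 0.038
y 0.09 108 z med 0.061
```

>>> {"fn": "apply_moves", "kwargs": {"delta_rot": [[0,0,0],[0,0,0],[0,0,0],[0,0,0],[0,0,0],[0,0,0],[0,0,0],[0,0,0]], "delta_pos": [[0,0,5],[0,0,20],[0,0,40],[0,0,40],[-5,20,40],[-5,20,20],[-5,20,0],[0,0,0]], "grip": [1,1,1,1,1,1,1,1]}}

```text
time_s: 61.28
ee_pos: [0.4819, -0.1752, 0.1997]
tool_rot: [0.997, 0.079, 0.002, -0.001]
force: [-0.1, -0.2, 0.0]
grip_width: -0.0
grip_force: 0.0
```

```bash
python3 - <<'E'
from h import *
st();s=shot('side','s13.png');flap(s);hung(s)
t=shot('top','t4.png');P=xyz(t)
for n,v in [('offcut',(387,285)),('tape',(247,266)),('jar',(316,130))]: print(n,P[v[1],v[0]].round(3))
a=s['img'][130:330,150:450,::-1];cv2.imwrite('pics/c13.png',cv2.resize(a,None,fx=2.6,fy=2.6,interpolation=cv2.INTER_CUBIC))
E
```

```text
{'time_s': 61.275, 'ee_pos': [0.482, -0.175, 0.2], 'tool_rot': [0.997, 0.079, 0.002, -0.001], 'force': [-0.095, -0.197, 0.024], 'grip_width': -0.0, 'grip_force': 0.0, 'joint_pos': [0.036, 0.363, 0.257, 1.915, -0.121, 0.875, -1.058]}
tab 23 [-0.     0.083  0.054]
y -0.07 43 z med 0.061
y -0.05 34 z med 0.061
y -0.03 43 z med 0.061
y -0.01 42 z med 0.061
y 0.01 33 z med 0.061
y 0.03 47 z med 0.061
y 0.05 45 z med 0.062
y 0.07 275 z med 0.03
y 0.09 58 z med 0.002
red 157 [-0.025  0.009  0.138] z 0.083 0.186
orange 145 [-0.047  0.004  0.137] z 0.083 0.185
blue 138 [-0.066  0.005  0.14 ] z 0.089 0.192
offcut [ 0.345 -0.156  0.015]
tape [0.404 0.25  0.056]
jar [0.811 0.049 0.05 ]
```

View pics/c13.png

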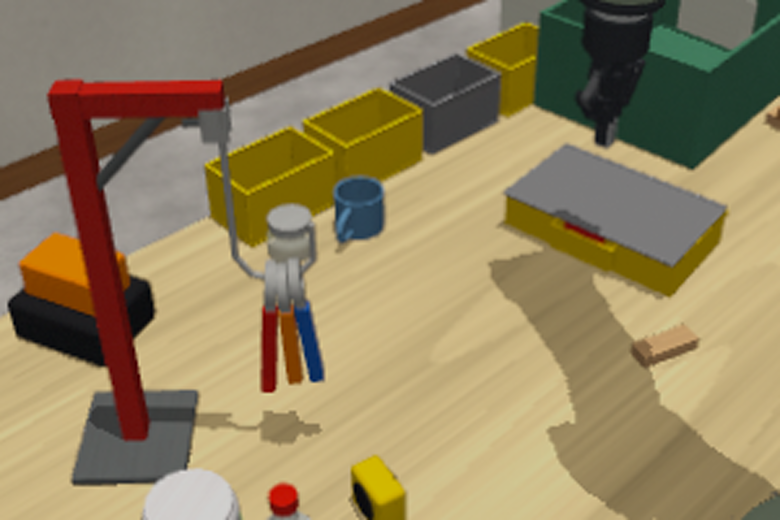

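The three spanners hang on the hook at crop (265–320,345). The flap is shut with its tab behind the rim at (580,232), and the bystanders have not moved.

```bash
python3 -c "
from rig import manip
print(manip.job_done())"
```

```text
the job is handed in; nothing more can be done
None
```

The job is handed in: I stilled the hook first, hung all three ring spanners on it, laid both sanding blocks in the tote and pushed its flap shut with the tab behind the rim; the bystanders stayed where they were.

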